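# Make up two battery-unit repair kits from the stock

### The arm

A 6-joint arm with a two-finger parallel gripper is mounted at the origin on a cart in front of the work surface, level with it; the furniture and walls round the work are solid. World frame = base frame: x ahead of the robot, y to its left, z up, the work surface at z = 0. Lengths are in m, angles in degrees, forces in N, time in s.
With the tool pointing down it reaches from about 0.25 to 0.725 m from the base axis. Payload 9.7 kg.
Tool frame: the origin (TCP) lies at the very end of the fingers, on their centre line; the grasp point (between the pads) lies grasp_offset behind it (grasp_offset is the distance from the TCP to the grasp point, in m); z points along the fingers, y is the line along which they close (so a half turn about z gives the same grasp; the last joint's range is limited). The gripper opens to 85 mm and grips with 20 to 120 N. Pads are 22 mm wide; open, the fingers measure 114 mm over their backs; the gripper's body (76 mm by 85 mm) begins 54 mm behind the grasp point. The pads swing forward as they close: fully open they stand 13 mm farther back than shut.
Start: joints at [-72.193, 4.979, 10.078, 95.1, 0, 90], TCP at [0.168, -0.524, 0.2] pointing down, gripper open.
Joint ranges: [-179.16, 179.16], [-48.56, 103.87], [-65.8, 70.77], [-126.05, 130.52], [-82.76, 87.17], [-180, 180]. Speed limits (degrees/s): [127.2, 127.2, 147.25, 180, 180, 180].

### API

Orientations are given as [roll, pitch, yaw] about the fixed x, y, z axes, in that order (R = Rz(yaw) Ry(pitch) Rx(roll)).
In Python, from workcell import get_obs, camera, calibration, job_done, recognise, cut_out, mark_of, grasp_offset gives the robot as it stands.
- The arm moves only by the tool servo_tool, never from a script. Its argument "moves" is a list of rows, each a list of 3 entries, a list of its own where there are three numbers: the turn, a rotation vector about the tool's x, y, z in degrees, then the shift along the tool's x, y, z in m, then the opening in per cent of the stroke, from 0 (shut) to 100 (fully open). In form: [[[ax, ay, az], [x, y, z], claw], ...]. A call has 1 to 12 rows; each row shifts and turns the commanded pose from where the row before left it, along the tool's axes as they then stand; what a row does not reach is not made up. A row lasts 1/10 s, in which the tool goes at most 50 mm and 8.59 degrees, less where a joint would pass 70% of its speed; a pose out of reach is approached as far as the arm can. A call is refused whole if a number of a shift passes 0.05 or a number of a turn 8.59, either way. A call with a gripper value outside its range is refused whole. The fingers move at their own pace and stop on an object; "force" is the grip in N (left out, the last holds). Time passes only in rows, so rows that do not move let the fingers close. It gives the time, the measured TCP pose, the force, the opening and the grip force at its end, in the units of the state.
- get_obs(): the state, without advancing time (a new reading comes with each control period).
- camera(name): name is "scene" or "side" or "wrist"; returns (picture, depth): 420x560x3 uint8, red, green, blue; 420x560 float32, m along the optical axis (not along the pixel's ray), 0 where there is no reading.
- calibration(name): a dict with "camera_matrix" (3x3 intrinsics, pixels), "R" (3x3) and "t" (3): a world point X has camera coordinates R X + t. Camera axes: x right, y down, z forward; pixel columns grow to the right and rows downward; lengths in m; the calibration is good to about 2 mm. A picture is of the moment at which its call begins: read the wrist's pose just before it. calibration takes no time and is no camera call; for the wrist camera it gives the pose at the moment of the call.
- job_done(): hands the job in; it is judged then, once.
Trained networks look in the newest picture that a camera, given by its name, has taken for a name from the list of things; names that differ only in an ending like _2 or _b are one class to them, and where a whole thing is asked for, a point or a joint stands for the part that bears it (a point fixed in the world has none). Each returns a list of dicts, best first, with "score" (0 to 1); they miss things now and then, are a little off and sometimes report something else, mostly with a low value. They report only what shows in the picture. A call takes as long as a camera call. They do not tell look-alikes from the thing itself.
- recognise(name, camera): "xyz" ([x, y, z] in m, in the coordinates of the camera as it stood for that picture, good to about 4 mm: the middle of the surface that is visible of it).
- cut_out(name, camera): "mask" (420x560 bool, what is visible of it).
- mark_of(name, camera): "xyz" ([x, y, z] in m, in the coordinates of the camera as it stood for that picture, good to about 4 mm: a listed point, or the origin of a listed thing).
The state is a dict: "time": time; "q": joint angles; "qd": joint speeds; "joint_efforts": joint torques, N m; "ee_pos": TCP position; "tcp_rot": TCP orientation; "wrist_force": force on the tool from outside, world axes, zero at the start; "torque": the same for the moment, N m; "opening": finger opening in m; "grasp_force": force on a finger pad.
Only numpy, scipy, OpenCV 4.12 (cv2) and the standard library are available. Lean on these libraries where they do the work, as an engineer would, in place of code of your own. Each camera call takes 0.05 s, during which the arm holds its last target. There are 200 camera calls.

### The job

Make up two repair kits from the stock in the middle of the bench: the green tray gets the orange sleeve, the battery cell without a red end and the white hexagon cap; the black tray gets the magenta sleeve and the red-ended battery cell. Lay each sleeve lengthwise in the middle of its tray's long bay and put each small part in the middle of a square bay of its own (either one). Leave the light-blue sleeve, the tan hexagon jig and the tan seal where they are.

Things in the scene. Friction and masses are not known exactly. Their poses are not given: they have to be found in the camera images.
- green_tray: Green tray, fixed, 156 (x) x 150 (y) x 10 mm; origin: centre of underside, z up. Floor top at z=3, rim and dividers 4 thick, tops at z=10 mm. Long bay along y on the -x side (nearer the robot), 76 x 142 mm inside, centre x=-36, y=0. Two square bays on the +x side, 68 x 69 mm inside, centres x=40, y=36.5 and x=40, y=-36.5 mm. Yaw within 0.2 rad.
- black_tray: Black tray, fixed, 156 (x) x 150 (y) x 10 mm; origin: centre of underside, z up. Floor top at z=3, rim and dividers 4 thick, tops at z=10 mm. Long bay along y on the -x side (nearer the robot), 76 x 142 mm inside, centre x=-36, y=0. Two square bays on the +x side, 68 x 69 mm inside, centres x=40, y=36.5 and x=40, y=-36.5 mm. Yaw within 0.2 rad.
- orange_sleeve_c (a point): Orange aluminium sleeve lying flat: a rounded-square tube 98 mm long (its x axis), 26 mm wide and 26 mm high. Point: its centre, half-way up
- magenta_sleeve_c (a point): Magenta aluminium sleeve lying flat: a rounded-square tube 106 mm long (its x axis), 26 mm wide and 26 mm high. Point: its centre, half-way up
- lightblue_sleeve_c (a point): Light-blue aluminium sleeve lying flat: a rounded-square tube 102 mm long (its x axis), 26 mm wide and 26 mm high. Point: its centre, half-way up, lying apart from the pile at the back. Not wanted: stays where it is
- red_cell_c (a point): Battery cell with a red end (white and yellow wrap), lying down: a cylinder 20 mm in diameter, 39 mm long along its y axis, no leads. Point: its centre, half-way up; z up
- plain_cell_c (a point): Battery cell without a red end (white and yellow wrap, black end), lying down: a cylinder 21 mm in diameter, 38 mm long along its y axis, no leads. Point: its centre, half-way up; z up
- white_cap_c (a point): White nylon hexagon cap lying flat: 26 mm across flats (flats face its +x and -x), 29 mm across corners along y, 9 mm high. Point: its centre, half-way up; z up
- tan_jig_c (a point): Tan hexagon jig with six small holes, lying flat, 27 x 31 x 6 mm. Not wanted: stays where it is. Point: its centre, half-way up; z up
- seal_c (a point): Tan round silicone seal with a brass post, 20 mm in diameter, 13 mm high with its post. Not wanted: stays where it is. Point: on its axis, 4 mm above the bench; z up
Not all that is in view belongs to the job. There is more than one size of the part that bears red_cell_c; the job needs the smallest.

How it is judged (in metres and radians):
At the end, for the whole second after the job is handed in: Green tray: orange sleeve in the long bay, plain cell and white cap in a square bay each. Black tray: magenta sleeve in the long bay, red-ended cell in a square bay. All at rest on the floor, within 15 mm of the bay centre along each tray axis, sleeves within 0.25 rad of the bay (x of orange_sleeve_c in the frame of green_tray between -0.051 and -0.021 m and y of orange_sleeve_c in the frame of green_tray between -0.015 and 0.015 m and z of orange_sleeve_c in the frame of green_tray below 0.021 m and angle between the x axis of orange_sleeve_c and the y axis of green_tray, either way round below 0.25 rad and x of magenta_sleeve_c in the frame of black_tray between -0.051 and -0.021 m and y of magenta_sleeve_c in the frame of black_tray between -0.015 and 0.015 m and z of magenta_sleeve_c in the frame of black_tray below 0.021 m and angle between the x axis of magenta_sleeve_c and the y axis of black_tray, either way round below 0.25 rad and ((x of plain_cell_c in the frame of green_tray between 0.025 and 0.055 m and y of plain_cell_c in the frame of green_tray between 0.0215 and 0.0515 m and z of plain_cell_c in the frame of green_tray below 0.02 m and x of white_cap_c in the frame of green_tray between 0.025 and 0.055 m and y of white_cap_c in the frame of green_tray between -0.0515 and -0.0215 m and z of white_cap_c in the frame of green_tray below 0.012 m) or (x of plain_cell_c in the frame of green_tray between 0.025 and 0.055 m and y of plain_cell_c in the frame of green_tray between -0.0515 and -0.0215 m and z of plain_cell_c in the frame of green_tray below 0.02 m and x of white_cap_c in the frame of green_tray between 0.025 and 0.055 m and y of white_cap_c in the frame of green_tray between 0.0215 and 0.0515 m and z of white_cap_c in the frame of green_tray below 0.012 m)) and ((x of red_cell_c in the frame of black_tray between 0.025 and 0.055 m and y of red_cell_c in the frame of black_tray between 0.0215 and 0.0515 m and z of red_cell_c in the frame of black_tray below 0.02 m) or (x of red_cell_c in the frame of black_tray between 0.025 and 0.055 m and y of red_cell_c in the frame of black_tray between -0.0515 and -0.0215 m and z of red_cell_c in the frame of black_tray below 0.02 m)) and linear speed of each of orange_sleeve, magenta_sleeve, red_cell, plain_cell, white_cap below 0.02 m/s); the robot touches nothing.
It fails at once if a part that is not wanted (light-blue sleeve, tan jig or tan seal) is moved by more than 20 mm (distance of any of lightblue_sleeve_c, tan_jig_c, seal_c from where it was at the start of the episode above 0.02 m).
It also fails if it takes over 107 s, if anything falls off the work surface, if the arm or the gripper's body presses on something with over 40 N, if the wrist force passes 120 N, or if a joint passes its speed limit or range.

## Working session

There is one attempt and no reset: what is moved stays moved. The work goes in short steps, Python scripts to look and compute and a tool call to move; the robot and the scene stay as the last step left them, time stands still between calls to the robot, and variables do not carry over. Pictures are saved under pics/ and viewed, at most 14 in all, crops included, and the job is handed in when it is done.

Besides the shell and the picture viewer there is one more tool, called after "Emit:" as name([rows], argument=value, ...), one row to a line, values as JSON. servo_tool: Moves the arm, as the interface text tells. Its arguments: {"type":"object","properties":{"moves":{"type":"array"},"force":{"type":"number"}},"required":["moves"]}

```bash
ls; mkdir -p pics
python3 - <<'E'
from workcell import *
import cv2,numpy as np
o=get_obs();print(o['time'],o['ee_pos'],o['tcp_rot'],o['opening'],grasp_offset() if callable(grasp_offset) else grasp_offset)
for n in ["scene","side"]:
    p,d=camera(n);cv2.imwrite(f'pics/{n}0.png',p[:,:,::-1]);np.save(f'{n}_d.npy',d)
    c=calibration(n);print(n,c)
E
```

```text
pics
0.0 [ 0.16811261 -0.5234065   0.19968917] [-1.79924248e+02 -4.50374309e-04  1.78043728e+01] 0.08539262213241196 0.0187
scene {'camera_matrix': array([[498.4744394 ,   0.        , 279.90017468],
       [  0.        , 498.4744394 , 204.84087209],
       [  0.        ,   0.        ,   1.        ]]), 'R': array([[-0.69959489, -0.71418476, -0.02251949],
       [-0.44996017,  0.46481264, -0.76255167],
       [ 0.55507012, -0.52334438, -0.64653524]]), 't': array([0.37772553, 0.26362834, 0.93285099])}
side {'camera_matrix': array([[544.58007287,   0.        , 271.70782682],
       [  0.        , 544.58007287, 205.54595251],
       [  0.        ,   0.        ,   1.        ]]), 'R': array([[ 0.98379255, -0.17882608,  0.01317006],
       [-0.05121338, -0.3506139 , -0.93511875],
       [ 0.17184122,  0.91928838, -0.35408963]]), 't': array([-0.50847384,  0.09341034,  1.32148896])}
```

View pics/scene0.png

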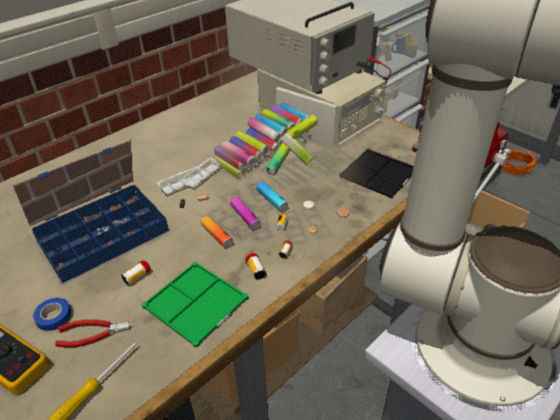

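View pics/side0.png

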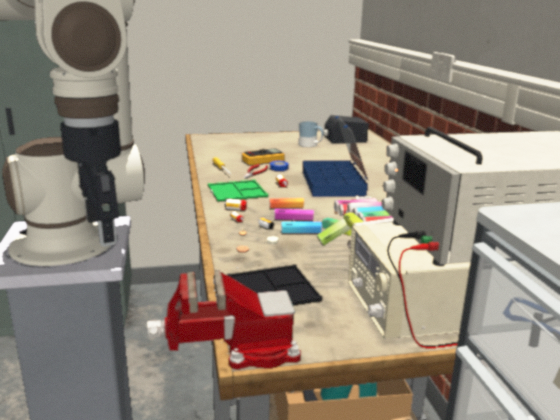

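The scene view shows the green tray at (195,302), the black tray at (380,172), the orange sleeve at (216,231), magenta at (245,212) and light-blue at (271,195). The cap is at (308,204), the jig at (343,212) and the seal at (312,230).

Red-ended candidates are (136,273), (256,265) and (285,249). (285,249) looks smallest. The cell at (282,221) looks like the plain one. I'll measure them and enlarge that area.

```bash
cat > h.py <<'E'
from workcell import *
import cv2,numpy as np
from scipy.spatial.transform import Rotation as Ro
def world(d,c):
    K,R,t=c['camera_matrix'],c['R'],c['t']
    v,u=np.indices(d.shape)
    P=np.stack([(u-K[0,2])/K[0,0]*d,(v-K[1,2])/K[1,1]*d,d],-1)
    W=(P-t)@R; W[d==0]=np.nan
    return W
def towld(x,c): return c['R'].T@(np.array(x)-c['t'])
def rect(W,m):
    """min-area rect of the xy points in mask: centre, size, angle(deg) of long axis; and z percentiles"""
    P=W[m]; P=P[np.isfinite(P[:,0])]
    (cx,cy),(w,h),a=cv2.minAreaRect((P[:,:2]*1000).astype(np.float32))
    if h>w: w,h,a=h,w,a+90
    return np.round([cx,cy,w,h,(a+90)%180-90],1),np.round(np.percentile(P[:,2],[5,50,95])*1000,1)
E
python3 - <<'E'
from h import *
p,d=camera('scene');c=calibration('scene');W=world(d,c)
for n in ['green_tray','black_tray','orange_sleeve_c','magenta_sleeve_c','lightblue_sleeve_c','red_cell_c','plain_cell_c','white_cap_c','tan_jig_c','seal_c']:
    for r in cut_out(n,'scene')[:4]:
        m=r['mask']; v,u=np.nonzero(m)
        if r['score']<.2: continue
        print(n,round(r['score'],2),int(u.mean()),int(v.mean()),m.sum(),*rect(W,m))
    if 'tray' in n:
        for r in mark_of(n,'scene')[:1]: print('  mark',towld(r['xyz'],c).round(4))
print(get_obs()['time'])
cv2.imwrite('pics/crop1.png',cv2.resize(p[180:290,110:360],None,fx=3.2,fy=3.2,interpolation=cv2.INTER_CUBIC)[:,:,::-1])
E
```

```text
green_tray 0.7 194 302 4794 [470.4 314.  170.8 159.6   7.2] [ 2.1  5.  12. ]
  mark [ 0.4673  0.317  -0.0013]
black_tray 0.93 377 172 2064 [ 470.8 -301.6  168.3  167.1    7.8] [ 2.   5.3 11.7]
black_tray 0.45 311 229 48 [440.4  -9.1  19.   18.9  85.8] [ 3.6  6.6 10.4]
  mark [ 4.68e-01 -3.00e-01  2.00e-04]
orange_sleeve_c 0.69 216 231 480 [588.9 154.9 104.5  41.   -6.1] [ 2.2 24.7 29.4]
magenta_sleeve_c 0.83 245 212 444 [589.4  64.8 107.2  40.3 -12.9] [ 2.4 25.5 29.3]
lightblue_sleeve_c 0.83 271 196 409 [589.9 -25.7 105.2  41.8  -8.2] [ 2.7 24.8 29.3]
red_cell_c 0.7 284 248 150 [437.6  88.2  43.2  24.5 -65. ] [ 5.3 17.4 21.7]
red_cell_c 0.66 254 265 319 [443.1 171.6  57.8  29.1 -26. ] [ 9.1 24.7 29.4]
red_cell_c 0.56 135 271 362 [611.3 363.   59.7  26.5 -88.6] [10.3 24.1 29.7]
white_cap_c 0.47 284 248 163 [437.8  87.9  44.1  24.3 -63.9] [ 1.9 17.2 21.6]
seal_c 0.37 311 229 48 [440.4  -9.1  19.   18.9  85.8] [ 3.6  6.6 10.4]
0.75
```

View pics/crop1.png

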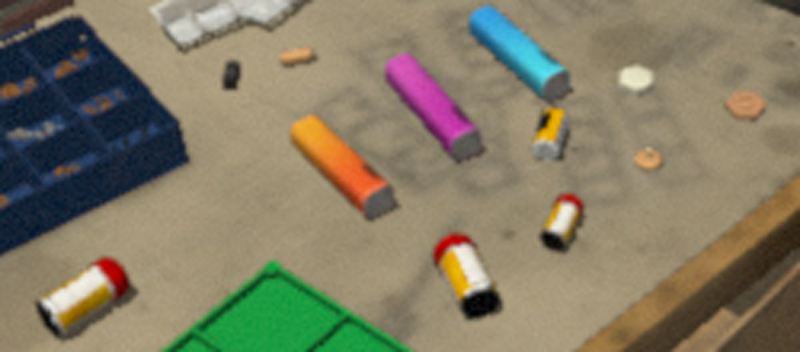

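The smallest red-ended cell is the one at (284,248), 39–43 mm long; the other two are about 58 mm. The cell at (282,221) has no red end, so it is the plain one.

```bash
cat >> h.py <<'E'
def plan(pos,yaw,n,start=None,rate=8.0):
    """rows (rounded) from the commanded pose to pos with tool down at yaw; 180-symmetric yaw given explicitly"""
    o=get_obs(); p=np.array(o['ee_pos']); R=Ro.from_euler('xyz',o['tcp_rot'],degrees=True)
    G=Ro.from_euler('xyz',[180,0,yaw],degrees=True)
    rv=(R.inv()*G).as_rotvec(degrees=True); dp=np.array(pos)-p
    out=[]
    for i in range(n):
        a=np.round(rv/n,1); s=np.round(R.inv().apply(dp/n),4)
        out.append([a.tolist(),s.tolist()]); R=R*Ro.from_rotvec(a,degrees=True)
    for r in out: print(r)
E
python3 - <<'E'
from h import *
o=get_obs();c=calibration('wrist');R=Ro.from_euler('xyz',o['tcp_rot'],degrees=True).as_matrix()
print('cam in tool',R.T@(-c['R'].T@c['t']-o['ee_pos']),'\n',R.T@c['R'].T,c['camera_matrix'])
plan([.44,-.12,.33],0,12)
E
```

```text
cam in tool [ 0.0749979   0.0002489  -0.17308233] 
 [[ 2.32670698e-04 -9.55684359e-01 -2.94393194e-01]
 [ 9.99999928e-01  1.34419199e-04  3.53976780e-04]
 [-2.98717975e-04 -2.94393255e-01  9.55684321e-01]] [[363.1935535    0.         285.36414644]
 [  0.         363.1935535  204.55260291]
 [  0.           0.           1.        ]]
[[0.0, -0.0, 1.5], [0.0319, -0.0251, -0.0108]]
[[0.0, -0.0, 1.5], [0.0312, -0.0259, -0.0108]]
[[0.0, -0.0, 1.5], [0.0305, -0.0267, -0.0108]]
[[0.0, -0.0, 1.5], [0.0298, -0.0275, -0.0108]]
[[0.0, -0.0, 1.5], [0.0291, -0.0283, -0.0108]]
[[0.0, -0.0, 1.5], [0.0283, -0.029, -0.0108]]
[[0.0, -0.0, 1.5], [0.0275, -0.0298, -0.0108]]
[[0.0, -0.0, 1.5], [0.0267, -0.0305, -0.0108]]
[[0.0, -0.0, 1.5], [0.0259, -0.0312, -0.0108]]
[[0.0, -0.0, 1.5], [0.0251, -0.0318, -0.0108]]
[[0.0, -0.0, 1.5], [0.0243, -0.0325, -0.0108]]
[[0.0, -0.0, 1.5], [0.0234, -0.0331, -0.0108]]
```

Run:
```python
from h import *
plan([.47,0,.36],0,16)
```

```text
[[0.0, -0.0, 1.1], [0.028, -0.0254, -0.01]]
[[0.0, -0.0, 1.1], [0.0275, -0.0259, -0.01]]
[[0.0, -0.0, 1.1], [0.027, -0.0264, -0.01]]
[[0.0, -0.0, 1.1], [0.0265, -0.027, -0.01]]
[[0.0, -0.0, 1.1], [0.0259, -0.0275, -0.01]]
[[0.0, -0.0, 1.1], [0.0254, -0.028, -0.01]]
[[0.0, -0.0, 1.1], [0.0249, -0.0284, -0.01]]
[[0.0, -0.0, 1.1], [0.0243, -0.0289, -0.01]]
[[0.0, -0.0, 1.1], [0.0238, -0.0294, -0.01]]
[[0.0, -0.0, 1.1], [0.0232, -0.0298, -0.01]]
[[0.0, -0.0, 1.1], [0.0226, -0.0303, -0.01]]
[[0.0, -0.0, 1.1], [0.022, -0.0307, -0.01]]
[[0.0, -0.0, 1.1], [0.0214, -0.0311, -0.01]]
[[0.0, -0.0, 1.1], [0.0208, -0.0315, -0.01]]
[[0.0, -0.0, 1.1], [0.0202, -0.0319, -0.01]]
[[0.0, -0.0, 1.1], [0.0196, -0.0323, -0.01]]
```

Emit:
servo_tool([
  [[0, 0, 1.1], [0.028, -0.025, -0.01], 100],
  [[0, 0, 1.1], [0.0275, -0.026, -0.01], 100],
  [[0, 0, 1.1], [0.027, -0.026, -0.01], 100],
  [[0, 0, 1.1], [0.0265, -0.027, -0.01], 100],
  [[0, 0, 1.1], [0.026, -0.0275, -0.01], 100],
  [[0, 0, 1.1], [0.0255, -0.028, -0.01], 100],
  [[0, 0, 1.1], [0.025, -0.0285, -0.01], 100],
  [[0, 0, 1.1], [0.024, -0.029, -0.01], 100],
  [[0, 0, 1.1], [0.024, -0.0295, -0.01], 100],
  [[0, 0, 1.1], [0.023, -0.03, -0.01], 100],
  [[0, 0, 1.1], [0.0225, -0.03, -0.01], 100],
  [[0, 0, 1.1], [0.022, -0.031, -0.01], 100],
], force=40)

```text
time: 1.95
ee_pos: [0.3952, -0.1295, 0.321]
tcp_rot: [180.0, -0.0, 4.6]
wrist_force: [0.6, -0.7, 0.0]
opening: 0.0855
grasp_force: 0.0
```

Emit:
servo_tool([
  [[0, 0, 1.1], [0.0215, -0.031, -0.01], 100],
  [[0, 0, 1.1], [0.021, -0.0315, -0.01], 100],
  [[0, 0, 1.1], [0.02, -0.032, -0.01], 100],
  [[0, 0, 1.1], [0.0195, -0.032, -0.01], 100],
  [[0, 0, 0], [0, 0, 0], 100],
  [[0, 0, 0], [0, 0, 0], 100],
])

```text
time: 2.55
ee_pos: [0.4703, 0.0001, 0.3601]
tcp_rot: [180.0, 0.0, 0.3]
wrist_force: [-0.3, -0.1, -0.3]
opening: 0.0855
grasp_force: 0.0
```

```bash
cat > look.py <<'E'
from h import *
import sys
names=sys.argv[2:]
c=calibration('wrist');p,d=camera('wrist');W=world(d,c)
cv2.imwrite(f'pics/{sys.argv[1]}.png',p[:,:,::-1]); np.savez(f'{sys.argv[1]}.npz',p=p,W=W)
for n in names:
    for r in cut_out(n,'wrist')[:3]:
        if r['score']<.3: continue
        m=r['mask']; v,u=np.nonzero(m)
        print(n,round(r['score'],2),int(u.mean()),int(v.mean()),m.sum(),*rect(W,m))
    if 'tray' in n:
        for r in mark_of(n,'wrist')[:1]: print('  mark',towld(r['xyz'],c).round(4))
o=get_obs();print(o['time'],o['ee_pos'].round(4),o['tcp_rot'].round(2),o['opening'],o['grasp_force'],o['wrist_force'])
E
python3 look.py w1 green_tray black_tray orange_sleeve_c magenta_sleeve_c lightblue_sleeve_c red_cell_c plain_cell_c white_cap_c seal_c tan_jig_c
```

```text
green_tray 0.72 67 147 11513 [462.3 318.2 161.  160.8 -82.7] [1.  2.8 9.6]
green_tray 0.61 233 55 1849 [591.1  70.8 112.8  30.7 -12.5] [13.1 24.7 26.8]
  mark [ 0.4625  0.3165 -0.0029]
black_tray 0.63 491 149 11701 [ 462.2 -303.6  164.6  161.1    8.3] [1.  2.8 9.7]
  mark [ 4.604e-01 -2.951e-01  1.000e-04]
orange_sleeve_c 0.73 165 56 1804 [588.7 158.8 105.5  32.   -1.5] [11.8 24.6 26.7]
magenta_sleeve_c 0.97 234 55 1777 [591.6  68.2 110.2  25.7 -12.2] [18.1 24.8 26.8]
magenta_sleeve_c 0.69 332 122 280 [505.8 -67.7  25.5  25.4 -86.9] [6.4 8.  9.5]
magenta_sleeve_c 0.56 266 122 455 [504.9  26.8  44.2  22.  -53.9] [11.4 18.9 21.3]
lightblue_sleeve_c 0.8 301 55 1635 [589.5 -21.3 100.8  28.   -8.4] [19.9 24.8 26.8]
lightblue_sleeve_c 0.71 234 55 1735 [589.3  68.9 105.7  26.1 -12.2] [18.9 24.8 26.8]
red_cell_c 0.88 18 36 928 [615.7 354.4  48.5  33.2 -88.3] [ 1.4 22.1 27.1]
red_cell_c 0.86 227 170 406 [433.2  86.3  47.6  21.9 -63. ] [ 2.6 16.4 19.1]
red_cell_c 0.79 169 165 873 [444.2 169.8  60.3  34.4 -23.5] [ 7.7 23.5 27. ]
plain_cell_c 0.91 266 121 432 [506.3  25.6  41.   20.6 -52. ] [12.4 19.  21.3]
white_cap_c 0.66 333 122 303 [504.4 -68.3  27.9  26.5  42.8] [6.1 7.9 9.5]
white_cap_c 0.55 356 175 274 [ 427.1 -105.5   27.4   26.4  -80. ] [2.1 5.5 7. ]
seal_c 0.64 67 146 11418 [463.3 318.3 160.6 158.4 -82.8] [1.  2.8 9.6]
seal_c 0.56 292 167 161 [ 4.377e+02 -1.050e+01  2.150e+01  1.790e+01  3.000e-01] [-0.7  4.9  7. ]
tan_jig_c 0.75 355 176 288 [ 426.5 -104.7   28.9   27.1   45.3] [0.5 5.4 6.8]
3.2 [ 0.47   -0.0005  0.3604] [-180.     -0.      0.19] 0.08525145325054503 0.0 [-0.90891043 -0.43276547  0.62095028]
```

View pics/w1.png

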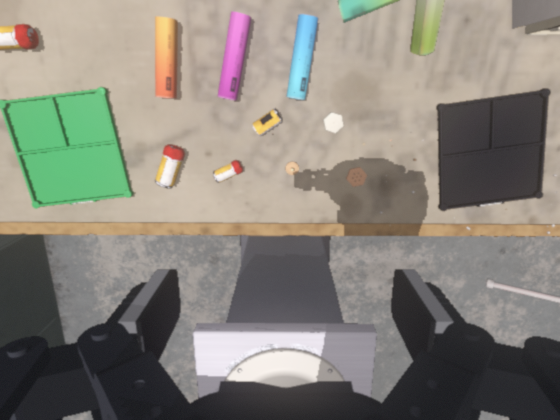

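The overhead view shows both trays: green at (67,147) and black at (491,149), each yawed about +7°. The small red cell is at (227,170), the plain cell at (266,121) and the cap at (333,122). I'll refine these from the top-surface points.

```bash
cat > fit.py <<'E'
from h import *
z=np.load('w1.npz');W=z['W']
def top(u,v,r,lo,hi):
    m=np.zeros(W.shape[:2],bool);m[max(0,v-r):v+r,max(0,u-r):u+r]=1
    m&=(W[...,2]>lo)&(W[...,2]<hi)
    n,l=cv2.connectedComponents(m.astype(np.uint8)); 
    k=np.bincount(l[l>0]).argmax(); return rect(W,l==k),np.round(W[l==k].mean(0)*1000,1)
for n,a in dict(orange=(165,56,45,.022,.03),mag=(234,55,45,.022,.03),blue=(301,55,45,.022,.03),red=(227,170,20,.012,.03),plain=(266,121,20,.012,.03),cap=(333,122,15,.006,.012),seal=(292,167,15,.003,.02),jig=(356,176,14,.0035,.01),G=(67,147,68,.006,.013),B=(492,149,66,.006,.013)).items(): print(n,top(*a))
E
python3 fit.py
python3 - <<'E'
from h import *
plan([.5905,.0685,.12],-12,10)
E
```

```text
orange ((array([587.4, 158.9,  97.9,  24.2,  -5.7]), array([22.7, 25.1, 26.8])), array([589. , 158.4,  25. ]))
mag ((array([589.5,  68.8, 106.1,  24.1, -12.1]), array([22.7, 25. , 26.9])), array([590.9,  68.3,  25. ]))
blue ((array([588.9, -21. , 102.1,  23.9,  -8.4]), array([22.7, 25.1, 26.9])), array([590.5, -21.2,  25. ]))
red ((array([435.9,  84.3,  41.6,  20. , -65.7]), array([12.9, 16.9, 19.2])), array([435.7,  83.8,  16.5]))
plain ((array([505.7,  25.8,  40.6,  20.8, -56.1]), array([13.3, 19. , 21.4])), array([506.4,  25.6,  18.4]))
cap ((array([505.4, -68. ,  27.2,  25.6, -44.3]), array([6.4, 8. , 9.5])), array([505.6, -67.8,   8. ]))
seal ((array([438.7, -10.3,  18.1,  17.8,   1.2]), array([3.5, 5.1, 7.6])), array([439.2, -10.1,   5.3]))
jig ((array([ 426.9, -105.8,   29.9,   26.6,   40.8]), array([4.1, 5.6, 7. ])), array([ 426.8, -105.9,    5.5]))
G ((array([464. , 314.6, 159.8, 153.3,   6.8]), array([ 6.7,  9. , 10.7])), array([471. , 316.5,   8.9]))
B ((array([ 463.9, -299.9,  160.2,  154. ,    8.4]), array([ 6.7,  9.1, 10.8])), array([ 471.3, -301.2,    9. ]))
[[-0.0, -0.0, 1.2], [0.0121, -0.0069, 0.024]]
[[-0.0, -0.0, 1.2], [0.0119, -0.0071, 0.024]]
[[-0.0, -0.0, 1.2], [0.0118, -0.0074, 0.024]]
[[-0.0, -0.0, 1.2], [0.0116, -0.0076, 0.024]]
[[-0.0, -0.0, 1.2], [0.0115, -0.0078, 0.024]]
[[-0.0, -0.0, 1.2], [0.0113, -0.0081, 0.024]]
[[-0.0, -0.0, 1.2], [0.0111, -0.0083, 0.024]]
[[-0.0, -0.0, 1.2], [0.0109, -0.0085, 0.024]]
[[-0.0, -0.0, 1.2], [0.0108, -0.0088, 0.024]]
[[-0.0, -0.0, 1.2], [0.0106, -0.009, 0.024]]
```

Emit:
servo_tool([
  [[0, 0, 1.2], [0.012, -0.007, 0.024], 75],
  [[0, 0, 1.2], [0.012, -0.007, 0.024], 75],
  [[0, 0, 1.2], [0.012, -0.0075, 0.024], 75],
  [[0, 0, 1.2], [0.0115, -0.0075, 0.024], 75],
  [[0, 0, 1.2], [0.0115, -0.008, 0.024], 75],
  [[0, 0, 1.2], [0.011, -0.008, 0.024], 75],
  [[0, 0, 1.2], [0.011, -0.0085, 0.024], 75],
  [[0, 0, 1.2], [0.011, -0.0085, 0.024], 75],
  [[0, 0, 1.2], [0.011, -0.009, 0.024], 75],
  [[0, 0, 1.2], [0.0105, -0.009, 0.024], 75],
  [[0, 0, 0], [0, 0, 0], 75],
])

```text
time: 4.3
ee_pos: [0.581, -0.0115, 0.1194]
tcp_rot: [-175.8, 0.7, -3.4]
wrist_force: [-0.5, -0.2, 0.3]
opening: 0.0641
grasp_force: 0.0
```

Run:
```python
from h import *
o=get_obs()
for k in ['q','qd','ee_pos','tcp_rot','wrist_force']: print(k,np.round(o[k],3))
```

```text
q [ -3.413   9.1     5.546  87.179   4.192 179.943]
qd [ 0.201 -2.509  2.661  3.652 -0.372 -0.08 ]
ee_pos [ 0.581 -0.012  0.119]
tcp_rot [-175.807    0.729   -3.356]
wrist_force [-0.493 -0.198  0.288]
```

Joint 6 has hit its limit: q6 = q1 + 180 − yaw. Sleeve grasps therefore need the half-turn equivalent, yaw about 168°.

```bash
cat > h2.py <<'E'
from h import *
def steps(yaws_pos,o=None):
    """list of (pos,yaw,n): successive tool-down legs from the present pose; prints rounded rows"""
    o=get_obs(); p=np.array(o['ee_pos'],float); R=Ro.from_euler('xyz',o['tcp_rot'],degrees=True)
    for pos,yaw,n in yaws_pos:
        y0=R.as_euler('xyz',degrees=True)[2]; dy=(yaw-y0+360)%360 if False else yaw-y0
        dp=np.array(pos)-p
        for i in range(n):
            G=Ro.from_euler('xyz',[180,0,y0+dy*(i+1)/n],degrees=True)
            a=np.round((R.inv()*G).as_rotvec(degrees=True),1); s=np.round(R.inv().apply(dp/n),4)
            print(f'[[{a[0]:g},{a[1]:g},{a[2]:g}],[{s[0]:g},{s[1]:g},{s[2]:g}],C],')
            p=p+R.apply(s); R=R*Ro.from_rotvec(a,degrees=True)
        print('--')
E
python3 - <<'E'
from h2 import *
steps([([.582,-.005,.121],3,1),([.5905,.0685,.12],168,21)])
E
```

```text
[[-4.2,0.5,-6.4],[0.0006,-0.0067,-0.0012],C],
--
[[-0,-0,-7.9],[0.0006,-0.0035,0.0001],C],
[[-0,-0,-7.8],[0.0011,-0.0034,0.0001],C],
[[-0,-0,-7.9],[0.0015,-0.0032,0.0001],C],
[[-0,-0,-7.8],[0.0019,-0.0029,0.0001],C],
[[-0,-0,-7.9],[0.0023,-0.0027,0.0001],C],
[[-0,-0,-7.8],[0.0027,-0.0023,0.0001],C],
[[-0,-0,-7.9],[0.0029,-0.0019,0.0001],C],
[[-0,-0,-7.8],[0.0032,-0.0015,0.0001],C],
[[-0,-0,-7.9],[0.0034,-0.0011,0.0001],C],
[[-0,-0,-7.9],[0.0035,-0.0006,0.0001],C],
[[0,-0,-7.8],[0.0035,-0.0001,0.0001],C],
[[0,-0,-7.9],[0.0035,0.0004,0.0001],C],
[[0,-0,-7.8],[0.0034,0.0008,0.0001],C],
[[0,-0,-7.9],[0.0033,0.0013,0.0001],C],
[[0,-0,-7.8],[0.0031,0.0017,0.0001],C],
[[0,-0,-7.9],[0.0028,0.0021,0.0001],C],
[[0,-0,-7.9],[0.0025,0.0025,0.0001],C],
[[0,-0,-7.8],[0.0021,0.0028,0.0001],C],
[[0,-0,-7.9],[0.0017,0.0031,0.0001],C],
[[0,-0,-7.8],[0.0013,0.0033,0.0001],C],
[[0,-0,-7.9],[0.0008,0.0034,0.0001],C],
--
```

Emit:
servo_tool([
  [[-4.2, 0.5, -6.4], [0.0006, -0.0067, -0.0012], 75],
  [[0, 0, -7.9], [0.0006, -0.0035, 0], 75],
  [[0, 0, -7.9], [0.001, -0.0034, 0], 75],
  [[0, 0, -7.9], [0.0015, -0.0032, 0], 75],
  [[0, 0, -7.9], [0.002, -0.003, 0], 75],
  [[0, 0, -7.9], [0.0023, -0.0027, 0], 75],
  [[0, 0, -7.9], [0.0027, -0.0023, 0], 75],
  [[0, 0, -7.9], [0.003, -0.002, 0], 75],
  [[0, 0, -7.8], [0.0032, -0.0015, 0], 75],
  [[0, 0, -7.8], [0.0034, -0.001, 0], 75],
  [[0, 0, -7.8], [0.0035, -0.0006, 0], 75],
  [[0, 0, -7.8], [0.0035, 0, 0], 75],
])

```text
time: 5.5
ee_pos: [0.5874, 0.0341, 0.1266]
tcp_rot: [179.6, -0.0, 89.9]
wrist_force: [0.2, 0.4, 0.2]
opening: 0.0639
grasp_force: 0.0
```

Emit:
servo_tool([
  [[0, 0, -7.9], [0.0035, 0.0004, 0], 75],
  [[0, 0, -7.8], [0.0034, 0.0008, 0], 75],
  [[0, 0, -7.9], [0.0033, 0.0013, 0], 75],
  [[0, 0, -7.8], [0.003, 0.0017, 0], 75],
  [[0, 0, -7.9], [0.0028, 0.002, 0], 75],
  [[0, 0, -7.9], [0.0025, 0.0025, 0], 75],
  [[0, 0, -7.8], [0.002, 0.0028, 0], 75],
  [[0, 0, -7.9], [0.0017, 0.003, 0], 75],
  [[0, 0, -7.8], [0.0013, 0.0033, 0], 75],
  [[0, 0, -7.9], [0.0008, 0.0034, 0], 75],
  [[0, 0, 0], [0, 0, 0], 75],
])

```text
time: 6.6
ee_pos: [0.5913, 0.069, 0.1264]
tcp_rot: [179.9, 0.4, 168.3]
wrist_force: [0.1, -0.1, -0.5]
opening: 0.0641
grasp_force: 0.0
```

Run:
```python
from h2 import *
print(get_obs()['q'].round(1))
steps([([.5905,.0685,.005],168,4)])
```

```text
[ 6.7  9.9  7.3 87.  -0.  18.4]
[[0.1,0.4,0.1],[0.0004,-0.0002,0.0303],C],
[[-0,-0,0],[0.0002,-0.0002,0.0303],C],
[[-0,-0,0.1],[0.0002,-0.0002,0.0303],C],
[[-0,-0,0.1],[0.0002,-0.0002,0.0303],C],
--
```

Emit:
servo_tool([
  [[0.1, 0.4, 0.2], [0.0005, -0.0005, 0.03], 75],
  [[0, 0, 0], [0, 0, 0.03], 75],
  [[0, 0, 0], [0, 0, 0.03], 75],
  [[0, 0, 0], [0, 0, 0.028], 75],
  [[0, 0, 0], [0, 0, 0.0025], 60],
  [[0, 0, 0], [0, 0, 0], 10],
  [[0, 0, 0], [0, 0, 0], 10],
  [[0, 0, 0], [0, 0, 0], 10],
  [[0, 0, 0], [0, 0, 0], 10],
], force=40)

```text
time: 7.5
ee_pos: [0.5915, 0.0683, 0.0058]
tcp_rot: [180.0, 0.0, 167.9]
wrist_force: [-0.2, 0.6, 0.3]
opening: 0.0088
grasp_force: 0.0
```

```bash
python3 look.py w2 magenta_sleeve_c
```

```text
magenta_sleeve_c 0.92 287 221 8907 [589.9  69.9 107.3  30.3 -11.8] [17.7 25.2 26.5]
7.6 [0.5911 0.0683 0.0052] [-1.7999e+02 -3.0000e-02  1.6792e+02] 0.008536917551563359 0.0 [ 0.24610178 -0.35027879 -0.67117842]
```

View pics/w2.png

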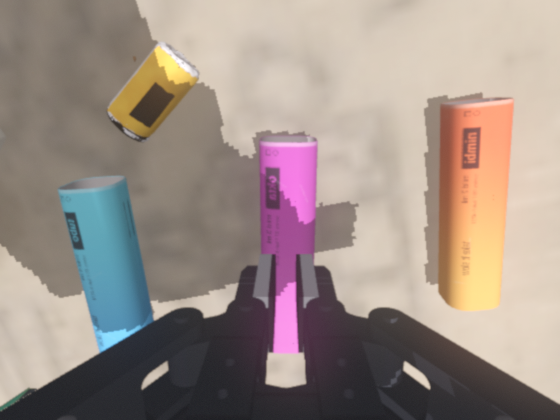

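Run:
```python
from h import *
W=np.load('w2.npz')['W']
for u,v in [(265,262),(263,280),(262,300),(308,262),(310,280),(312,300),(287,200),(287,262),(287,280),(287,300),(287,330),(240,262),(340,240)]: print(u,v,(W[v,u]*1000).round(1))
```

```text
265 262 [579.1  62.3  47.5]
263 280 [578.6  62.5  63. ]
262 300 [578.1  63.2  77.1]
308 262 [582.2  79.1  48.6]
310 280 [582.5  78.9  62.4]
312 300 [581.2  78.8  77.5]
287 200 [562.3  74.9  25. ]
287 262 [591.7  68.7  25.3]
287 280 [600.5  66.8  26. ]
287 300 [611.1  64.5  25.8]
287 330 [627.3  61.1  26.2]
240 262 [598.8  41.2  -0.6]
340 240 [598.   96.6  -1.7]
```

Run:
```python
from h import *
z=np.load('w2.npz');W=z['W']
for u in (256,262,268,308,314):
    print(u,[(v,*(W[v,u]*1000).round(0).astype(int)) for v in range(244,276,4)])
cv2.imwrite('pics/crop2.png',cv2.resize(z['p'][200:340,200:370],None,fx=4,fy=4,interpolation=cv2.INTER_CUBIC)[:,:,::-1])
```

```text
256 [(244, np.int64(590), np.int64(52), np.int64(-1)), (248, np.int64(592), np.int64(52), np.int64(0)), (252, np.int64(595), np.int64(51), np.int64(0)), (256, np.int64(597), np.int64(51), np.int64(1)), (260, np.int64(600), np.int64(50), np.int64(-1)), (264, np.int64(602), np.int64(49), np.int64(-2)), (268, np.int64(582), np.int64(58), np.int64(46)), (272, np.int64(582), np.int64(58), np.int64(48))]
262 [(244, np.int64(582), np.int64(59), np.int64(21)), (248, np.int64(585), np.int64(58), np.int64(20)), (252, np.int64(586), np.int64(58), np.int64(21)), (256, np.int64(579), np.int64(61), np.int64(43)), (260, np.int64(578), np.int64(61), np.int64(47)), (264, np.int64(579), np.int64(61), np.int64(50)), (268, np.int64(578), np.int64(62), np.int64(54)), (272, np.int64(579), np.int64(62), np.int64(56))]
268 [(244, np.int64(581), np.int64(62), np.int64(24)), (248, np.int64(583), np.int64(61), np.int64(24)), (252, np.int64(586), np.int64(61), np.int64(23)), (256, np.int64(579), np.int64(63), np.int64(42)), (260, np.int64(579), np.int64(63), np.int64(46)), (264, np.int64(579), np.int64(64), np.
[... 220 characters left out ...]
2, np.int64(589), np.int64(79), np.int64(25)), (256, np.int64(582), np.int64(79), np.int64(43)), (260, np.int64(582), np.int64(79), np.int64(46)), (264, np.int64(582), np.int64(79), np.int64(50)), (268, np.int64(582), np.int64(79), np.int64(53)), (272, np.int64(582), np.int64(79), np.int64(57))]
314 [(244, np.int64(588), np.int64(83), np.int64(19)), (248, np.int64(591), np.int64(82), np.int64(18)), (252, np.int64(593), np.int64(82), np.int64(17)), (256, np.int64(604), np.int64(81), np.int64(-1)), (260, np.int64(607), np.int64(81), np.int64(-2)), (264, np.int64(608), np.int64(80), np.int64(0)), (268, np.int64(587), np.int64(81), np.int64(45)), (272, np.int64(583), np.int64(81), np.int64(56))]
```

View pics/crop2.png

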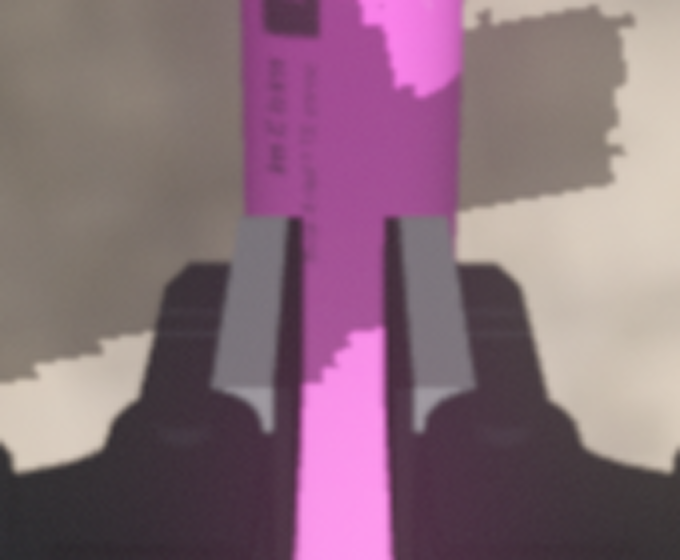

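The crop shows both fingertips end about 36 mm behind the stated TCP: tip z is about 41 mm at TCP z 5 mm, hovering over the sleeve. There's no contact force, which agrees. I'll open and go lower in small steps, watching the force.

Emit:
servo_tool([
  [[0, 0, 0], [0, 0, 0], 75],
  [[0, 0, 0], [0, 0, 0], 75],
  [[0, 0, 0], [0, 0, 0], 75],
  [[0, 0, 0], [0, 0, 0.01], 75],
  [[0, 0, 0], [0, 0, 0.008], 75],
  [[0, 0, 0], [0, 0, 0.006], 75],
  [[0, 0, 0], [0, 0, 0.004], 75],
  [[0, 0, 0], [0, 0, 0], 10],
  [[0, 0, 0], [0, 0, 0], 10],
  [[0, 0, 0], [0, 0, 0], 10],
  [[0, 0, 0], [0, 0, 0], 10],
])

```text
time: 8.7
ee_pos: [0.591, 0.0683, -0.0231]
tcp_rot: [-180.0, -0.0, 167.9]
wrist_force: [0.7, 0.3, 2.5]
opening: 0.0252
grasp_force: 39.6
```

Sleeve gripped (opening 25 mm, 40 N). Lifting it and moving to the black tray.

Run:
```python
from h2 import *
print(get_obs()['q'].round(1))
steps([([.591,.0683,.05],168,3),([.4283,-.306,.035],98,13),([.4283,-.306,-.019],98,3)])
```

```text
[ 6.6 12.7 -6.1 71.3  0.  18.7]
[[-0,-0,-0],[0,-0,-0.0244],C],
[[-0,-0,-0],[0,-0,-0.0244],C],
[[-0,-0,-0.1],[0,-0,-0.0244],C],
--
[[-0,-0,5.4],[0.0063,-0.0308,0.0012],C],
[[-0,-0,5.4],[0.0034,-0.0312,0.0012],C],
[[-0,-0,5.4],[0.0004,-0.0314,0.0012],C],
[[-0,-0,5.3],[-0.0026,-0.0313,0.0012],C],
[[-0,-0,5.4],[-0.0054,-0.0309,0.0012],C],
[[-0,-0,5.4],[-0.0083,-0.0303,0.0012],C],
[[-0,-0,5.4],[-0.0111,-0.0294,0.0012],C],
[[-0,-0,5.4],[-0.0138,-0.0282,0.0012],C],
[[-0,-0,5.4],[-0.0164,-0.0268,0.0012],C],
[[-0,-0,5.4],[-0.0189,-0.0251,0.0012],C],
[[-0,-0,5.4],[-0.0212,-0.0232,0.0012],C],
[[-0,-0,5.3],[-0.0232,-0.0211,0.0012],C],
[[-0,-0,5.4],[-0.0251,-0.0189,0.0012],C],
--
[[-0,-0,0],[0,0.0001,0.0179],C],
[[-0,-0,0],[0,0.0001,0.0179],C],
[[-0,-0,0],[0,0.0001,0.0179],C],
--
```

Emit:
servo_tool([
  [[0, 0, 0], [0, 0, -0.02], 10],
  [[0, 0, 0], [0, 0, -0.028], 10],
  [[0, 0, 0], [0, 0, -0.025], 10],
  [[0, 0, 5.4], [0.0063, -0.031, 0.0012], 10],
  [[0, 0, 5.4], [0.0034, -0.031, 0.0012], 10],
  [[0, 0, 5.4], [0.0004, -0.0314, 0.0012], 10],
  [[0, 0, 5.4], [-0.0026, -0.0313, 0.0012], 10],
  [[0, 0, 5.4], [-0.0054, -0.031, 0.0012], 10],
  [[0, 0, 5.4], [-0.0083, -0.0303, 0.0012], 10],
  [[0, 0, 5.4], [-0.011, -0.0294, 0.0012], 10],
  [[0, 0, 5.4], [-0.0138, -0.0282, 0.0012], 10],
  [[0, 0, 5.4], [-0.0164, -0.0268, 0.0012], 10],
])

```text
time: 9.9
ee_pos: [0.4765, -0.1917, 0.039]
tcp_rot: [-179.9, -0.0, 119.1]
wrist_force: [0.2, -1.5, -0.3]
opening: 0.0251
grasp_force: 39.4
```

Emit:
servo_tool([
  [[0, 0, 5.4], [-0.019, -0.025, 0.0012], 10],
  [[0, 0, 5.4], [-0.021, -0.023, 0.0012], 10],
  [[0, 0, 5.4], [-0.0232, -0.021, 0.0012], 10],
  [[0, 0, 5.4], [-0.025, -0.019, 0.0012], 10],
  [[0, 0, 0], [0, 0, 0], 10],
  [[0, 0, 0], [0, 0, 0], 10],
])

```text
time: 10.5
ee_pos: [0.4264, -0.3057, 0.0341]
tcp_rot: [-179.9, -0.0, 97.7]
wrist_force: [0.8, 0.7, -1.2]
opening: 0.0247
grasp_force: 39.4
```

```bash
python3 look.py w3 black_tray magenta_sleeve_c
python3 - <<'E'
from h2 import *
steps([([.4283,-.306,-.018],98,3)])
E
```

```text
black_tray 0.93 373 184 46690 [ 465.6 -299.2  166.4  153.1    8.5] [1.7 2.9 9.8]
  mark [ 0.4658 -0.2964  0.0009]
magenta_sleeve_c 0.78 285 260 15147 [ 427.7 -323.9  146.5   31.3  -85.7] [76.8 82.3 83.6]
10.7 [ 0.4271 -0.3046  0.0342] [-1.7992e+02 -1.0000e-02  9.7830e+01] 0.024851652578600808 39.41075876355171 [ 0.92688722 -0.30469886  0.01343281]
[[-0.1,-0,-0.1],[-0.0005,0.0003,0.0174],C],
[[0,-0,-0],[-0.0005,0.0003,0.0174],C],
[[0,-0,-0.1],[-0.0005,0.0003,0.0174],C],
--
```

View pics/w3.png

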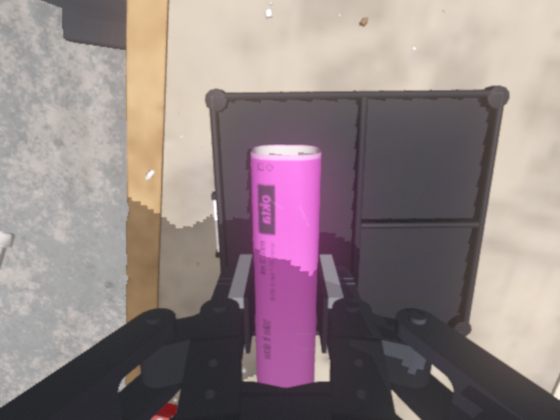

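Emit:
servo_tool([
  [[0, 0, 0], [-0.0008, 0.0005, 0.02], 10],
  [[0, 0, 0], [-0.0005, 0.0005, 0.02], 10],
  [[0, 0, 0], [0, 0, 0.008], 10],
  [[0, 0, 0], [0, 0, 0.004], 10],
  [[0, 0, 0], [0, 0, 0], 60],
  [[0, 0, 0], [0, 0, 0], 60],
  [[0, 0, 0], [0, 0, 0], 60],
  [[0, 0, 0], [0, 0, -0.02], 60],
  [[0, 0, 0], [0, 0, -0.03], 60],
  [[0, 0, 0], [0, 0, -0.03], 60],
])

```text
time: 11.7
ee_pos: [0.4278, -0.3063, 0.0634]
tcp_rot: [-179.9, -0.0, 97.7]
wrist_force: [0.6, 0.4, -0.3]
opening: 0.0511
grasp_force: 0.0
```

```bash
python3 look.py w4 magenta_sleeve_c
python3 - <<'E'
from h2 import *
steps([([.436,.084,.05],114.5,12),([.436,.084,-.030],114.5,4)])
E
```

```text
magenta_sleeve_c 0.85 286 208 6957 [ 428.1 -307.1  111.8   27.5  -81.5] [22.7 28.  29.4]
11.8 [ 0.4299 -0.3079  0.0671] [179.79   0.28  97.73] 0.051222998362013064 0.0 [ 0.10770558 -0.56432231 -0.12111985]
[[0.2,0.3,-1.4],[0.0323,0.0049,0.0013],C],
[[0,-0,-1.4],[0.0322,0.0057,0.0014],C],
[[0,-0,-1.4],[0.032,0.0065,0.0014],C],
[[0,-0,-1.4],[0.0318,0.0072,0.0014],C],
[[0,-0,-1.4],[0.0317,0.008,0.0014],C],
[[0,-0,-1.4],[0.0315,0.0088,0.0014],C],
[[0,-0,-1.4],[0.0312,0.0096,0.0014],C],
[[0,-0,-1.4],[0.031,0.0103,0.0014],C],
[[0,-0,-1.4],[0.0307,0.0111,0.0014],C],
[[0,-0,-1.4],[0.0304,0.0118,0.0014],C],
[[0,-0,-1.4],[0.0301,0.0126,0.0014],C],
[[0,-0,-1.4],[0.0298,0.0133,0.0014],C],
--
[[0,-0,0],[0,-0,0.0201],C],
[[0,-0,0],[0,-0,0.0201],C],
[[0,-0,0],[0,-0,0.0201],C],
[[0,-0,0],[0,-0,0.0201],C],
--
```

Magenta is seated at (428,−307), top at 28 mm. Next is the red cell.

Emit:
servo_tool([
  [[0.2, 0.3, -1.4], [0.0323, 0.005, 0.0014], 60],
  [[0, 0, -1.4], [0.0322, 0.0057, 0.0014], 60],
  [[0, 0, -1.4], [0.032, 0.0065, 0.0014], 60],
  [[0, 0, -1.4], [0.032, 0.0072, 0.0014], 60],
  [[0, 0, -1.4], [0.0317, 0.008, 0.0014], 60],
  [[0, 0, -1.4], [0.0315, 0.009, 0.0014], 60],
  [[0, 0, -1.4], [0.0312, 0.0096, 0.0014], 60],
  [[0, 0, -1.4], [0.031, 0.0103, 0.0014], 60],
  [[0, 0, -1.4], [0.0307, 0.011, 0.0014], 60],
  [[0, 0, -1.4], [0.0304, 0.012, 0.0014], 60],
  [[0, 0, -1.4], [0.03, 0.0126, 0.0014], 60],
  [[0, 0, -1.4], [0.03, 0.0133, 0.0014], 60],
])

```text
time: 13.0
ee_pos: [0.4342, 0.0872, 0.047]
tcp_rot: [-179.9, -0.4, 114.6]
wrist_force: [0.7, 0.7, -0.5]
opening: 0.0513
grasp_force: 0.0
```

```bash
python3 look.py w5 red_cell_c
python3 - <<'E'
from h2 import *
steps([([.436,.084,-.031],114.5,4)])
E
```

```text
red_cell_c 0.89 361 101 5882 [442.8 168.5  60.   29.8 -23.1] [17.1 24.4 27.1]
13.1 [0.4341 0.0886 0.0467] [-179.84   -0.4   114.78] 0.051535657559466215 0.0 [-0.13559121  0.75538059 -0.04845009]
[[-0.2,-0.4,0.1],[-0.0014,0,0.0194],C],
[[0,-0,0],[-0.0012,-0.0001,0.0194],C],
[[0,-0,0.1],[-0.0012,-0.0001,0.0194],C],
[[0,-0,0.1],[-0.0012,-0.0001,0.0194],C],
--
```

Emit:
servo_tool([
  [[-0.2, -0.4, 0.1], [-0.0014, 0, 0.02], 60],
  [[0, 0, 0], [-0.0012, 0, 0.02], 60],
  [[0, 0, 0], [-0.0012, 0, 0.02], 60],
  [[0, 0, 0], [-0.0012, 0, 0.014], 60],
  [[0, 0, 0], [0, 0, 0.004], 60],
  [[0, 0, 0], [0, 0, 0], 5],
  [[0, 0, 0], [0, 0, 0], 5],
  [[0, 0, 0], [0, 0, 0], 5],
  [[0, 0, 0], [0, 0, 0], 5],
], force=30)

```text
time: 14.0
ee_pos: [0.437, 0.0814, -0.0301]
tcp_rot: [179.9, 0.1, 114.4]
wrist_force: [0.0, -1.2, 5.0]
opening: 0.0178
grasp_force: 30.9
```

The grip is above the diameter (17.8 mm). I'll reopen and go 7 mm lower.

Emit:
servo_tool([
  [[0, 0, 0], [0, 0, 0], 45],
  [[0, 0, 0], [0, 0, 0], 45],
  [[0, 0, 0], [0, 0, 0.007], 45],
  [[0, 0, 0], [0, 0, 0], 45],
  [[0, 0, 0], [0, 0, 0], 5],
  [[0, 0, 0], [0, 0, 0], 5],
  [[0, 0, 0], [0, 0, 0], 5],
], force=30)

```text
time: 14.7
ee_pos: [0.4387, 0.0821, -0.0313]
tcp_rot: [179.6, 0.1, 114.4]
wrist_force: [-21.9, -2.4, 67.0]
opening: 0.026
grasp_force: 33.6
```

Emit:
servo_tool([
  [[0, 0, 0], [0, 0, -0.008], 30],
  [[0, 0, 0], [0, 0, -0.012], 60],
  [[0, 0, 0], [0, 0, -0.02], 60],
  [[0, 0, 0], [0, 0, -0.03], 60],
])

```text
time: 15.1
ee_pos: [0.4349, 0.0812, 0.0312]
tcp_rot: [-179.8, -0.0, 114.4]
wrist_force: [1.1, -0.2, -0.1]
opening: 0.0512
grasp_force: 0.0
```

```bash
python3 look.py w6 red_cell_c
```

```text
red_cell_c 0.91 372 89 7250 [446.7 168.1  67.9  32.3 -23.1] [16.7 24.3 27. ]
red_cell_c 0.84 288 222 2492 [434.8  84.8  43.2  20.5 -66.3] [ 9.8 16.8 18.9]
15.2 [0.4381 0.0818 0.0353] [1.7973e+02 9.0000e-02 1.1444e+02] 0.05157063930634115 0.0 [-0.17757607  0.07582861 -0.61380346]
```

View pics/w6.png

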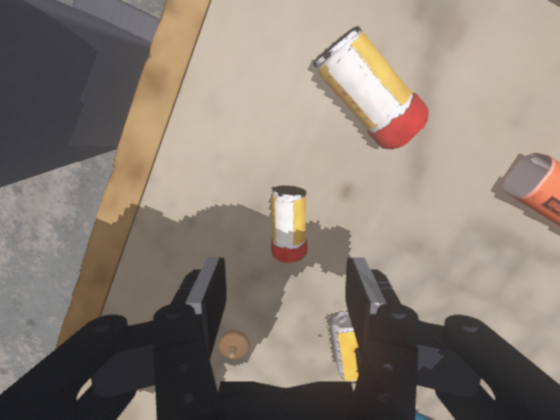

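The red cell is still at (288,222), centred between the fingers. The 67 N was the tips touching the bench. That confirms the 36 mm tip offset and that the first grip height was right, so I'll regrip there.

Run:
```python
from h2 import *
steps([([.4355,.0845,-.030],114.0,3)])
```

```text
[[0.3,0.1,0.1],[0.0012,-0.0005,0.0218],C],
[[-0,-0,0.2],[0.0012,-0.0004,0.0218],C],
[[-0,-0,0.1],[0.0012,-0.0004,0.0218],C],
--
```

Emit:
servo_tool([
  [[0.3, 0.1, 0.1], [0.0012, -0.0005, 0.022], 60],
  [[0, 0, 0.2], [0.0012, -0.0004, 0.022], 60],
  [[0, 0, 0.1], [0.0012, -0.0004, 0.017], 60],
  [[0, 0, 0], [0, 0, 0.004], 60],
  [[0, 0, 0], [0, 0, 0], 5],
  [[0, 0, 0], [0, 0, 0], 5],
  [[0, 0, 0], [0, 0, 0], 5],
  [[0, 0, 0], [0, 0, 0], 5],
  [[0, 0, 0], [0, 0, -0.01], 5],
  [[0, 0, 0], [0, 0, -0.02], 5],
  [[0, 0, 0], [0, 0, -0.025], 5],
  [[0, 0, 0], [0, 0, -0.02], 5],
], force=35)

```text
time: 16.4
ee_pos: [0.4335, 0.0841, 0.043]
tcp_rot: [-179.7, -0.1, 114.0]
wrist_force: [0.5, -0.4, -0.1]
opening: 0.0178
grasp_force: 34.5
```

Run:
```python
from h2 import *
steps([([.4985,-.2593,.033],98,12),([.4985,-.2593,-.027],98,3)])
```

```text
[[-0.3,-0.1,1.3],[-0.0283,-0.0067,0.0008],C],
[[-0,0,1.4],[-0.0285,-0.0061,0.0008],C],
[[-0,0,1.3],[-0.0286,-0.0054,0.0008],C],
[[-0,0,1.3],[-0.0287,-0.0047,0.0008],C],
[[-0,0,1.4],[-0.0288,-0.0041,0.0008],C],
[[-0,0,1.3],[-0.0289,-0.0034,0.0008],C],
[[-0,0,1.4],[-0.029,-0.0027,0.0008],C],
[[-0,0,1.3],[-0.0291,-0.002,0.0008],C],
[[-0,0,1.3],[-0.0291,-0.0013,0.0008],C],
[[-0,0,1.4],[-0.0291,-0.0007,0.0008],C],
[[-0,0,1.3],[-0.0291,0,0.0008],C],
[[-0,0,1.3],[-0.0291,0.0007,0.0008],C],
--
[[-0,0,0],[-0,0.0001,0.0202],C],
[[-0,0,0],[-0,0.0001,0.0202],C],
[[-0,0,0],[-0,0.0001,0.0202],C],
--
```

Emit:
servo_tool([
  [[-0.3, -0.1, 1.3], [-0.0283, -0.0067, 0.0008], 5],
  [[0, 0, 1.3], [-0.0285, -0.006, 0.0008], 5],
  [[0, 0, 1.3], [-0.0286, -0.0054, 0.0008], 5],
  [[0, 0, 1.3], [-0.0287, -0.0047, 0.0008], 5],
  [[0, 0, 1.4], [-0.0288, -0.004, 0.0008], 5],
  [[0, 0, 1.3], [-0.029, -0.0034, 0.0008], 5],
  [[0, 0, 1.4], [-0.029, -0.0027, 0.0008], 5],
  [[0, 0, 1.3], [-0.029, -0.002, 0.0008], 5],
  [[0, 0, 1.3], [-0.029, -0.0013, 0.0008], 5],
  [[0, 0, 1.4], [-0.029, -0.0007, 0.0008], 5],
  [[0, 0, 1.3], [-0.029, 0, 0.0008], 5],
  [[0, 0, 1.3], [-0.029, 0.0007, 0.0008], 5],
])

```text
time: 17.6
ee_pos: [0.4988, -0.2597, 0.0321]
tcp_rot: [-180.0, -0.0, 98.1]
wrist_force: [0.5, 0.4, -0.5]
opening: 0.0174
grasp_force: 34.4
```

Emit:
servo_tool([
  [[0, 0, 0], [0, 0, 0], 5],
  [[0, 0, 0], [0, 0, 0], 5],
])

```text
time: 17.8
ee_pos: [0.4986, -0.2588, 0.0319]
tcp_rot: [-179.9, -0.0, 98.1]
wrist_force: [-0.2, 0.2, -0.9]
opening: 0.0176
grasp_force: 34.5
```

Emit:
servo_tool([
  [[0, 0, 0], [0, 0, 0.022], 5],
  [[0, 0, 0], [0, 0, 0.022], 5],
  [[0, 0, 0], [0, 0, 0.01], 5],
  [[0, 0, 0], [0, 0, 0.005], 5],
  [[0, 0, 0], [0, 0, 0], 5],
  [[0, 0, 0], [0, 0, 0], 45],
  [[0, 0, 0], [0, 0, 0], 45],
  [[0, 0, 0], [0, 0, 0], 45],
  [[0, 0, 0], [0, 0, -0.02], 45],
  [[0, 0, 0], [0, 0, -0.04], 45],
  [[0, 0, 0], [0, 0, -0.04], 60],
  [[0, 0, 0], [0, 0, -0.02], 60],
])

```text
time: 19.0
ee_pos: [0.5002, -0.2592, 0.0976]
tcp_rot: [179.8, 0.2, 98.1]
wrist_force: [0.2, -0.1, 0.6]
opening: 0.0515
grasp_force: 0.0
```

```bash
python3 look.py w7 red_cell_c magenta_sleeve_c black_tray
python3 - <<'E'
from h2 import *
steps([([.588,.1587,.045],174,24),([.588,.1587,-.025],174,4)])
E
```

```text
red_cell_c 0.9 283 195 1508 [ 498.3 -257.6   42.    20.2  -80.2] [13.  19.7 21.9]
magenta_sleeve_c 0.57 179 226 4438 [ 419.6 -301.6  120.8   59.1   71.9] [ 3.3 27.7 29.3]
black_tray 0.69 239 224 27754 [ 462.6 -302.8  163.5  159.6    8.2] [1.6 2.9 9.8]
  mark [ 0.4666 -0.2981  0.0005]
19.25 [ 0.4988 -0.2584  0.0926] [-179.97   -0.     98.13] 0.050958237323672204 0.0 [-0.14462241  0.23562558 -1.53876233]
[[-0,-0,-3.2],[0.0167,0.0061,0.002],C],
[[-0,-0,-3.1],[0.0163,0.0071,0.002],C],
[[-0,-0,-3.2],[0.0159,0.0079,0.002],C],
[[-0,-0,-3.1],[0.0154,0.0088,0.002],C],
[[-0,-0,-3.2],[0.0149,0.0096,0.002],C],
[[-0,-0,-3.2],[0.0144,0.0104,0.002],C],
[[-0,-0,-3.1],[0.0138,0.0112,0.002],C],
[[-0,-0,-3.2],[0.0131,0.012,0.002],C],
[[-0,-0,-3.2],[0.0125,0.0127,0.002],C],
[[-0,-0,-3.1],[0.0117,0.0134,0.002],C],
[[-0,-0,-3.2],[0.011,0.014,0.002],C],
[[-0,-0,-3.1],[0.0102,0.0146,0.002],C],
[[-0,-0,-3.2],[0.0094,0.0151,0.002],C],
[[-0,-0,-3.2],[0.0085,0.0156,0.002],C],
[[-0,-0,-3.1],[0.0076,0.016,0.002],C],
[[-0,-0,-3.2],[0.0068,0.0164,0.002],C],
[[-0,-0,-3.1],[0.0058,0.0168,0.002],C],
[[-0,-0,-3.2],[0.0049,0.0171,0.002],C],
[[-0,-0,-3.2],[0.004,0.0173,0.002],C],
[[-0,-0,-3.1],[0.003,0.0175,0.002],C],
[[-0,-0,-3.2],[0.002,0.0177,0.002],C],
[[-0,-0,-3.1],[0.0011,0.0177,0.002],C],
[[-0,-0,-3.2],[0.0001,0.0178,0.002],C],
[[-0,-0,-3.2],[-0.0009,0.0178,0.002],C],
--
[[-0,-0,0],[-0,0,0.0174],C],
[[-0,-0,0],[-0,0,0.0174],C],
[[-0,-0,0],[-0,0,0.0174],C],
[[-0,-0,0],[-0,0,0.0174],C],
--
```

The red cell is centred in its bay. Next is the orange sleeve.

Emit:
servo_tool([
  [[0, 0, -3.2], [0.0167, 0.006, 0.002], 60],
  [[0, 0, -3.1], [0.0163, 0.007, 0.002], 60],
  [[0, 0, -3.2], [0.016, 0.008, 0.002], 60],
  [[0, 0, -3.1], [0.0154, 0.009, 0.002], 60],
  [[0, 0, -3.2], [0.015, 0.0096, 0.002], 60],
  [[0, 0, -3.2], [0.0144, 0.0104, 0.002], 60],
  [[0, 0, -3.1], [0.0138, 0.0112, 0.002], 60],
  [[0, 0, -3.2], [0.013, 0.012, 0.002], 60],
  [[0, 0, -3.2], [0.0125, 0.0127, 0.002], 60],
  [[0, 0, -3.1], [0.0117, 0.0134, 0.002], 60],
  [[0, 0, -3.2], [0.011, 0.014, 0.002], 60],
  [[0, 0, -3.1], [0.01, 0.0146, 0.002], 70],
])

```text
time: 20.45
ee_pos: [0.5431, -0.0491, 0.0676]
tcp_rot: [-179.9, -0.1, 136.2]
wrist_force: [-0.3, -0.6, 0.4]
opening: 0.0593
grasp_force: 0.0
```

Emit:
servo_tool([
  [[0, 0, -3.2], [0.0094, 0.015, 0.002], 75],
  [[0, 0, -3.2], [0.0085, 0.0156, 0.002], 75],
  [[0, 0, -3.1], [0.0076, 0.016, 0.002], 75],
  [[0, 0, -3.2], [0.0068, 0.0164, 0.002], 75],
  [[0, 0, -3.1], [0.0058, 0.0168, 0.002], 75],
  [[0, 0, -3.2], [0.005, 0.017, 0.002], 75],
  [[0, 0, -3.2], [0.004, 0.0173, 0.002], 75],
  [[0, 0, -3.1], [0.003, 0.0175, 0.002], 75],
  [[0, 0, -3.2], [0.002, 0.0177, 0.002], 75],
  [[0, 0, -3.1], [0.001, 0.0177, 0.002], 75],
  [[0, 0, -3.2], [0, 0.0178, 0.002], 75],
  [[0, 0, -3.2], [-0.001, 0.0178, 0.002], 75],
])

```text
time: 21.65
ee_pos: [0.5889, 0.1599, 0.0451]
tcp_rot: [-180.0, 0.0, 174.3]
wrist_force: [0.1, 0.2, 0.4]
opening: 0.064
grasp_force: 0.0
```

```bash
python3 look.py w8 orange_sleeve_c
python3 - <<'E'
from h2 import *
steps([([.588,.1587,-.025],174,4)])
E
```

```text
orange_sleeve_c 0.74 285 217 7394 [595.7 159.1 116.1  27.4  -6.2] [19.1 25.  26.4]
21.75 [0.5888 0.1607 0.0447] [-179.99   -0.    174.34] 0.06443170444658174 0.0 [0.03163488 0.457628   0.1261216 ]
[[-0,-0,0.1],[0.0002,-0.0005,0.0174],C],
[[-0,-0,0.1],[0.0002,-0.0005,0.0174],C],
[[-0,-0,0.1],[0.0002,-0.0005,0.0174],C],
[[-0,-0,0],[0.0002,-0.0005,0.0174],C],
--
```

Emit:
servo_tool([
  [[0, 0, 0.1], [0.0002, -0.0005, 0.02], 75],
  [[0, 0, 0.1], [0.0002, -0.0005, 0.02], 75],
  [[0, 0, 0], [0.0002, -0.0005, 0.02], 75],
  [[0, 0, 0], [0, 0, 0.009], 75],
  [[0, 0, 0], [0, 0, 0], 10],
  [[0, 0, 0], [0, 0, 0], 10],
  [[0, 0, 0], [0, 0, 0], 10],
  [[0, 0, 0], [0, 0, 0], 10],
  [[0, 0, 0], [0, 0, -0.01], 10],
  [[0, 0, 0], [0, 0, -0.025], 10],
  [[0, 0, 0], [0, 0, -0.025], 10],
  [[0, 0, 0], [0, 0, -0.01], 10],
], force=40)

```text
time: 22.95
ee_pos: [0.5891, 0.1573, 0.0497]
tcp_rot: [179.9, 0.2, 173.8]
wrist_force: [0.8, 0.6, -0.1]
opening: 0.0247
grasp_force: 39.3
```

Run:
```python
from h2 import *
steps([([.4283,.311,.035],97,12)])
```

```text
[[0.1,0.2,6.4],[0.0147,0.0113,0.0012],C],
[[-0,0,6.4],[0.0159,0.0096,0.0012],C],
[[-0,0,6.4],[0.0168,0.0078,0.0012],C],
[[-0,0,6.4],[0.0176,0.0058,0.0012],C],
[[-0,0,6.4],[0.0181,0.0038,0.0012],C],
[[-0,0,6.4],[0.0185,0.0018,0.0012],C],
[[-0,0,6.4],[0.0185,-0.0003,0.0012],C],
[[-0,0,6.4],[0.0184,-0.0023,0.0012],C],
[[-0,0,6.4],[0.018,-0.0044,0.0012],C],
[[0,0,6.4],[0.0174,-0.0064,0.0012],C],
[[0,0,6.4],[0.0166,-0.0083,0.0012],C],
[[0,0,6.4],[0.0156,-0.0101,0.0012],C],
--
```

Emit:
servo_tool([
  [[0.1, 0.2, 6.4], [0.0147, 0.0113, 0.0012], 10],
  [[0, 0, 6.4], [0.016, 0.0096, 0.0012], 10],
  [[0, 0, 6.4], [0.0168, 0.0078, 0.0012], 10],
  [[0, 0, 6.4], [0.0176, 0.0058, 0.0012], 10],
  [[0, 0, 6.4], [0.018, 0.0038, 0.0012], 10],
  [[0, 0, 6.4], [0.0185, 0.0018, 0.0012], 10],
  [[0, 0, 6.4], [0.0185, -0.0003, 0.0012], 10],
  [[0, 0, 6.4], [0.0184, -0.0023, 0.0012], 10],
  [[0, 0, 6.4], [0.018, -0.0044, 0.0012], 10],
  [[0, 0, 6.4], [0.0174, -0.0064, 0.0012], 10],
  [[0, 0, 6.4], [0.0166, -0.0083, 0.0012], 10],
  [[0, 0, 6.4], [0.0156, -0.01, 0.0012], 10],
])

```text
time: 24.15
ee_pos: [0.4263, 0.311, 0.032]
tcp_rot: [-179.8, 0.1, 96.8]
wrist_force: [0.3, -0.0, -0.2]
opening: 0.0248
grasp_force: 39.3
```

Emit:
servo_tool([
  [[0, 0, 0], [0, 0, 0], 10],
  [[0, 0, 0], [0, 0, 0], 10],
])

```text
time: 24.35
ee_pos: [0.427, 0.3106, 0.0321]
tcp_rot: [-179.8, 0.1, 97.2]
wrist_force: [0.8, 0.6, -0.2]
opening: 0.0247
grasp_force: 39.4
```

```bash
python3 look.py w9 green_tray orange_sleeve_c
python3 - <<'E'
from h2 import *
steps([([.4283,.311,-.020],97,3)])
E
```

```text
green_tray 0.82 371 184 48515 [465.7 314.9 168.7 156.5   6.9] [1.6 2.9 9.8]
  mark [ 0.4616  0.3138 -0.0013]
orange_sleeve_c 0.79 285 265 14609 [430.6 277.  168.3  41.  -82.5] [58.  79.4 80.8]
24.55 [0.4275 0.3101 0.0322] [-1.798e+02  7.000e-02  9.706e+01] 0.02472510475162351 39.35438510030508 [ 0.82473611  0.03889054 -0.22756428]
[[-0.2,0.1,0],[0.0003,0.0003,0.0174],C],
[[0,-0,0],[0.0003,0.0003,0.0174],C],
[[0,-0,0.1],[0.0003,0.0003,0.0174],C],
--
```

View pics/w9.png

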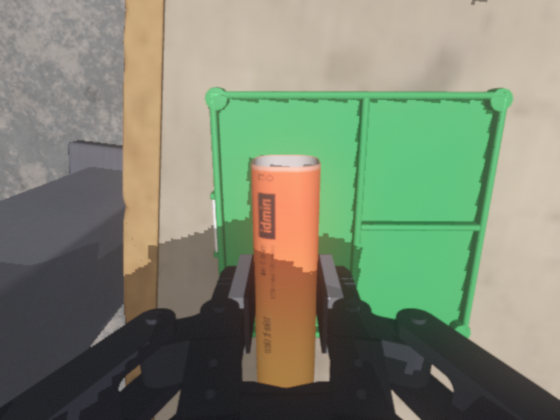

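The picture shows the orange sleeve lined up over the green long bay, same view as for magenta. Lowering it.

Emit:
servo_tool([
  [[-0.2, 0.1, 0], [0.0003, 0.0003, 0.02], 10],
  [[0, 0, 0], [0.0003, 0.0003, 0.02], 10],
  [[0, 0, 0], [0, 0, 0.008], 10],
  [[0, 0, 0], [0, 0, 0.004], 10],
  [[0, 0, 0], [0, 0, 0], 60],
  [[0, 0, 0], [0, 0, 0], 60],
  [[0, 0, 0], [0, 0, 0], 60],
  [[0, 0, 0], [0, 0, -0.02], 60],
  [[0, 0, 0], [0, 0, -0.03], 60],
  [[0, 0, 0], [0, 0, -0.03], 60],
])

```text
time: 25.55
ee_pos: [0.4273, 0.311, 0.061]
tcp_rot: [-180.0, -0.0, 97.0]
wrist_force: [0.4, 0.8, 0.3]
opening: 0.0513
grasp_force: 0.0
```

```bash
python3 look.py w10 orange_sleeve_c
python3 - <<'E'
from h2 import *
steps([([.506,.0258,.045],124,12)])
E
```

```text
orange_sleeve_c 0.95 285 212 6654 [428.5 303.5 114.6  29.  -82.5] [21.7 27.9 29.4]
25.65 [0.4294 0.3126 0.0647] [179.67  -0.22  97.04] 0.051138244773280134 0.0 [0.42275592 0.34449612 0.54560465]
[[0.3,-0.2,-2.2],[-0.0245,0.0034,0.0016],C],
[[0,-0,-2.3],[-0.0246,0.0025,0.0016],C],
[[0,-0,-2.2],[-0.0247,0.0015,0.0016],C],
[[0,-0,-2.3],[-0.0247,0.0005,0.0016],C],
[[0,-0,-2.2],[-0.0247,-0.0005,0.0016],C],
[[0,-0,-2.3],[-0.0247,-0.0014,0.0016],C],
[[0,-0,-2.2],[-0.0246,-0.0024,0.0016],C],
[[0,-0,-2.3],[-0.0245,-0.0034,0.0016],C],
[[0,0,-2.2],[-0.0244,-0.0043,0.0016],C],
[[0,0,-2.3],[-0.0242,-0.0053,0.0016],C],
[[0,0,-2.2],[-0.0239,-0.0062,0.0016],C],
[[0,0,-2.3],[-0.0237,-0.0071,0.0016],C],
--
```

Emit:
servo_tool([
  [[0.3, -0.2, -2.2], [-0.0245, 0.0034, 0.0016], 60],
  [[0, 0, -2.3], [-0.0246, 0.0025, 0.0016], 60],
  [[0, 0, -2.2], [-0.0247, 0.0015, 0.0016], 60],
  [[0, 0, -2.3], [-0.0247, 0.0005, 0.0016], 60],
  [[0, 0, -2.2], [-0.0247, -0.0005, 0.0016], 60],
  [[0, 0, -2.3], [-0.0247, -0.0014, 0.0016], 60],
  [[0, 0, -2.2], [-0.0246, -0.0024, 0.0016], 60],
  [[0, 0, -2.3], [-0.0245, -0.0034, 0.0016], 60],
  [[0, 0, -2.2], [-0.0244, -0.0043, 0.0016], 60],
  [[0, 0, -2.3], [-0.0242, -0.0053, 0.0016], 60],
  [[0, 0, -2.2], [-0.024, -0.0062, 0.0016], 60],
  [[0, 0, -2.3], [-0.0237, -0.007, 0.0016], 60],
])

```text
time: 26.85
ee_pos: [0.5043, 0.0233, 0.0412]
tcp_rot: [-179.7, 0.0, 124.1]
wrist_force: [-0.3, 0.7, -0.1]
opening: 0.0514
grasp_force: 0.0
```

```bash
python3 look.py w11 plain_cell_c
python3 - <<'E'
from h2 import *
steps([([.506,.0258,-.030],124,4)])
E
```

```text
plain_cell_c 0.79 290 220 2454 [505.2  26.5  40.4  21.1 -55.1] [10.8 19.2 20.9]
26.95 [0.5044 0.0222 0.041 ] [-1.7962e+02  3.0000e-02  1.2396e+02] 0.050906755077787635 0.0 [-0.24348943  0.14721787  0.1763283 ]
[[-0.4,0,-0],[0.0005,0.0009,0.0177],C],
[[0,0,-0],[0.0005,0.0008,0.0177],C],
[[0,0,-0],[0.0005,0.0008,0.0177],C],
[[0,0,-0],[0.0005,0.0008,0.0177],C],
--
```

Emit:
servo_tool([
  [[-0.4, 0, 0], [0.0006, 0.0009, 0.02], 60],
  [[0, 0, 0], [0.0006, 0.0008, 0.02], 60],
  [[0, 0, 0], [0.0006, 0.0008, 0.02], 60],
  [[0, 0, 0], [0.0006, 0.0008, 0.011], 60],
  [[0, 0, 0], [0, 0, 0], 5],
  [[0, 0, 0], [0, 0, 0], 5],
  [[0, 0, 0], [0, 0, 0], 5],
  [[0, 0, 0], [0, 0, 0], 5],
  [[0, 0, 0], [0, 0, -0.01], 5],
  [[0, 0, 0], [0, 0, -0.02], 5],
  [[0, 0, 0], [0, 0, -0.025], 5],
  [[0, 0, 0], [0, 0, -0.025], 5],
], force=35)

```text
time: 28.15
ee_pos: [0.5054, 0.0281, 0.0524]
tcp_rot: [179.9, 0.0, 124.0]
wrist_force: [1.3, 0.4, -0.2]
opening: 0.0194
grasp_force: 35.1
```

Run:
```python
from h2 import *
a=np.radians(7);c=np.array([.464,.3155]);M=np.array([[np.cos(a),-np.sin(a)],[np.sin(a),np.cos(a)]])
print(c+M@[.04,-.0365],c+M@[.04,.0365])
x,y=c+M@[.04,.0365]
steps([([x,y,.045],97,12)])
```

```text
[0.50815008 0.28414684] [0.49925362 0.35660271]
[[0.1,0,2.3],[0.023,0.0149,0.0006],C],
[[-0,0,2.2],[0.0236,0.014,0.0006],C],
[[-0,0,2.3],[0.0241,0.013,0.0006],C],
[[-0,0,2.2],[0.0246,0.0121,0.0006],C],
[[-0,0,2.3],[0.025,0.0111,0.0006],C],
[[-0,0,2.2],[0.0254,0.0101,0.0006],C],
[[-0,0,2.3],[0.0258,0.0091,0.0006],C],
[[-0,0,2.2],[0.0262,0.0081,0.0006],C],
[[-0,0,2.3],[0.0265,0.0071,0.0006],C],
[[-0,0,2.2],[0.0267,0.006,0.0006],C],
[[-0,0,2.3],[0.0269,0.005,0.0006],C],
[[-0,0,2.2],[0.0271,0.0039,0.0006],C],
--
```

Plain cell held (19.4 mm). Moving it to the far green bay.

Emit:
servo_tool([
  [[0.1, 0, 2.3], [0.023, 0.015, 0.0006], 5],
  [[0, 0, 2.2], [0.0236, 0.014, 0.0006], 5],
  [[0, 0, 2.3], [0.024, 0.013, 0.0006], 5],
  [[0, 0, 2.2], [0.0246, 0.012, 0.0006], 5],
  [[0, 0, 2.3], [0.025, 0.011, 0.0006], 5],
  [[0, 0, 2.2], [0.0254, 0.01, 0.0006], 5],
  [[0, 0, 2.3], [0.0258, 0.009, 0.0006], 5],
  [[0, 0, 2.2], [0.0262, 0.008, 0.0006], 5],
  [[0, 0, 2.3], [0.0265, 0.007, 0.0006], 5],
  [[0, 0, 2.2], [0.0267, 0.006, 0.0006], 5],
  [[0, 0, 2.3], [0.027, 0.005, 0.0006], 5],
  [[0, 0, 2.2], [0.027, 0.004, 0.0006], 5],
])

```text
time: 29.35
ee_pos: [0.499, 0.3578, 0.0443]
tcp_rot: [180.0, 0.0, 96.9]
wrist_force: [0.3, -0.3, -0.8]
opening: 0.0196
grasp_force: 35.1
```

Emit:
servo_tool([
  [[0, 0, 0], [0, 0, 0], 5],
  [[0, 0, 0], [0, 0, 0], 5],
])

```text
time: 29.55
ee_pos: [0.4988, 0.3567, 0.0437]
tcp_rot: [-180.0, 0.0, 97.1]
wrist_force: [-0.5, -0.9, -0.3]
opening: 0.0199
grasp_force: 35.1
```

Emit:
servo_tool([
  [[0, 0, 0], [0, 0, 0.025], 5],
  [[0, 0, 0], [0, 0, 0.025], 5],
  [[0, 0, 0], [0, 0, 0.014], 5],
  [[0, 0, 0], [0, 0, 0.006], 5],
  [[0, 0, 0], [0, 0, 0], 5],
  [[0, 0, 0], [0, 0, 0], 45],
  [[0, 0, 0], [0, 0, 0], 45],
  [[0, 0, 0], [0, 0, 0], 45],
  [[0, 0, 0], [0, 0, -0.02], 45],
  [[0, 0, 0], [0, 0, -0.04], 45],
  [[0, 0, 0], [0, 0, -0.04], 60],
  [[0, 0, 0], [0, 0, -0.03], 60],
])

```text
time: 30.75
ee_pos: [0.4993, 0.3567, 0.1059]
tcp_rot: [179.9, -0.0, 97.0]
wrist_force: [0.3, 0.0, 0.1]
opening: 0.051
grasp_force: 0.0
```

```bash
python3 look.py w12 plain_cell_c orange_sleeve_c green_tray
python3 - <<'E'
from h2 import *
steps([([.5055,-.068,.045],75.7,15)])
E
```

```text
plain_cell_c 0.63 285 198 1554 [499.2 354.7  40.4  22.2 -83.1] [13.3 22.1 23.9]
orange_sleeve_c 0.7 184 225 3736 [435.7 315.6  92.5  58.3 -83.3] [ 4.2 27.7 29.3]
green_tray 0.97 242 223 26612 [462.4 312.9 163.  159.8   7.1] [1.6 2.8 9.8]
  mark [ 4.614e-01  3.169e-01 -4.000e-04]
31.0 [0.4988 0.3564 0.1024] [-1.7993e+02  6.0000e-02  9.7040e+01] 0.05135410307735439 0.0 [0.00644666 0.00223677 0.70119011]
[[-0.1,0.1,1.4],[-0.0281,-0.003,0.0039],C],
[[0,-0,1.4],[-0.0282,-0.0023,0.0038],C],
[[0,-0,1.5],[-0.0283,-0.0016,0.0038],C],
[[0,-0,1.4],[-0.0283,-0.0009,0.0038],C],
[[0,-0,1.4],[-0.0283,-0.0002,0.0038],C],
[[0,-0,1.4],[-0.0283,0.0005,0.0038],C],
[[0,-0,1.5],[-0.0283,0.0012,0.0038],C],
[[0,-0,1.4],[-0.0282,0.0019,0.0038],C],
[[0,-0,1.4],[-0.0282,0.0026,0.0038],C],
[[0,-0,1.4],[-0.0281,0.0033,0.0038],C],
[[0,-0,1.4],[-0.028,0.004,0.0038],C],
[[0,-0,1.5],[-0.0279,0.0047,0.0038],C],
[[0,-0,1.4],[-0.0278,0.0054,0.0038],C],
[[0,-0,1.4],[-0.0276,0.0061,0.0038],C],
[[0,-0.1,1.4],[-0.0275,0.0067,0.0038],C],
--
```

Emit:
servo_tool([
  [[-0.1, 0.1, 1.4], [-0.028, -0.003, 0.004], 60],
  [[0, 0, 1.4], [-0.028, -0.0023, 0.004], 60],
  [[0, 0, 1.5], [-0.0283, -0.0016, 0.004], 60],
  [[0, 0, 1.4], [-0.0283, -0.0009, 0.004], 60],
  [[0, 0, 1.4], [-0.0283, -0.0002, 0.004], 60],
  [[0, 0, 1.4], [-0.0283, 0.0005, 0.004], 60],
  [[0, 0, 1.5], [-0.0283, 0.0012, 0.004], 60],
  [[0, 0, 1.4], [-0.0282, 0.002, 0.004], 60],
  [[0, 0, 1.4], [-0.0282, 0.0026, 0.004], 60],
  [[0, 0, 1.4], [-0.028, 0.0033, 0.004], 60],
  [[0, 0, 1.4], [-0.028, 0.004, 0.004], 60],
  [[0, 0, 1.5], [-0.028, 0.0047, 0.004], 60],
])

```text
time: 32.2
ee_pos: [0.5036, 0.0161, 0.0529]
tcp_rot: [-179.9, -0.1, 79.9]
wrist_force: [0.5, -0.4, 0.3]
opening: 0.0513
grasp_force: 0.0
```

Emit:
servo_tool([
  [[0, 0, 1.4], [-0.0278, 0.0054, 0.003], 60],
  [[0, 0, 1.4], [-0.0276, 0.006, 0.003], 60],
  [[0, 0, 1.4], [-0.0275, 0.0067, 0.003], 60],
  [[0, 0, 0], [0, 0, 0], 60],
  [[0, 0, 0], [0, 0, 0], 60],
])

```text
time: 32.7
ee_pos: [0.505, -0.0678, 0.0443]
tcp_rot: [-179.9, -0.1, 75.7]
wrist_force: [0.3, -0.3, -1.0]
opening: 0.0511
grasp_force: 0.0
```

```bash
python3 look.py w13 white_cap_c
python3 - <<'E'
from h2 import *
p=np.load('w13.npz')['p']; cv2.imwrite('pics/crop3.png',cv2.resize(p[130:330,180:400],None,fx=3,fy=3)[:,:,::-1])
steps([([.5055,-.068,-.033],75.7,4)])
E
```

```text
white_cap_c 0.69 285 218 1599 [504.6 -69.2  32.6  26.6  66.3] [2.5 8.  9. ]
32.8 [ 0.5055 -0.0669  0.0449] [-1.7997e+02 -9.0000e-02  7.5770e+01] 0.05088254297507504 0.0 [-0.70773717  0.00100353  0.44201001]
[[-0,-0.1,0],[-0.0003,0.0001,0.0195],C],
[[-0,0,0],[-0.0003,0.0001,0.0195],C],
[[-0,0,0.1],[-0.0003,0.0001,0.0195],C],
[[-0,0,-0],[-0.0003,0.0001,0.0195],C],
--
```

View pics/crop3.png

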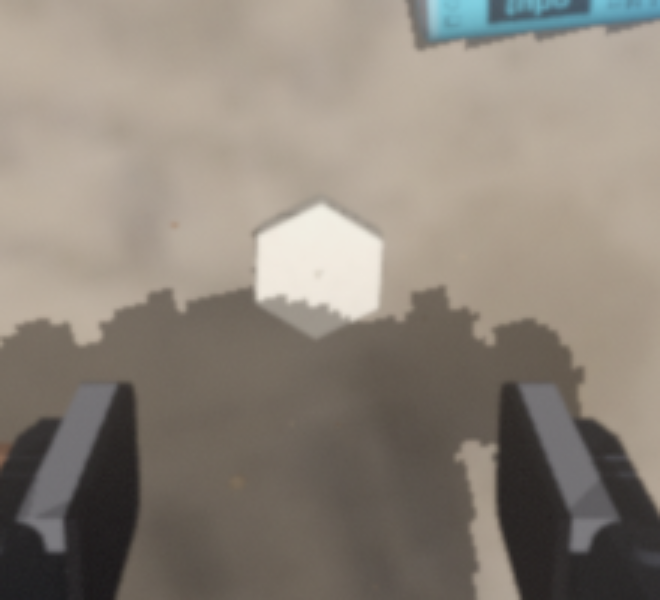

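The crop shows the cap's flats at crop (255,265) and (380,265) facing the fingers, centred. Descending.

Emit:
servo_tool([
  [[0, 0, 0], [0, 0, 0.025], 60],
  [[0, 0, 0], [0, 0, 0.025], 60],
  [[0, 0, 0], [0, 0, 0.018], 60],
  [[0, 0, 0], [0, 0, 0.0085], 60],
  [[0, 0, 0], [0, 0, 0], 55],
  [[0, 0, 0], [0, 0, 0], 10],
  [[0, 0, 0], [0, 0, 0], 10],
  [[0, 0, 0], [0, 0, 0], 10],
], force=35)

```text
time: 33.6
ee_pos: [0.507, -0.0674, -0.0295]
tcp_rot: [179.8, -0.1, 75.7]
wrist_force: [-0.3, 1.9, 5.0]
opening: 0.0239
grasp_force: 34.8
```

Emit:
servo_tool([
  [[0, 0, 0], [0, 0, -0.01], 10],
  [[0, 0, 0], [0, 0, -0.025], 10],
  [[0, 0, 0], [0, 0, -0.025], 10],
  [[0, 0, 0], [0, 0, -0.02], 10],
  [[0, 0, 0], [0, 0, 0], 10],
])

```text
time: 34.1
ee_pos: [0.5078, -0.0679, 0.0529]
tcp_rot: [179.7, -0.1, 75.7]
wrist_force: [-0.2, -0.2, -0.5]
opening: 0.0244
grasp_force: 34.4
```

Run:
```python
from h2 import *
steps([([.508,.284,.045],97,13)])
```

```text
[[0.3,-0.1,-1.6],[0.0262,-0.0067,0.0006],C],
[[0,-0,-1.7],[0.0264,-0.0059,0.0006],C],
[[0,-0,-1.6],[0.0266,-0.0051,0.0006],C],
[[0,-0,-1.6],[0.0267,-0.0044,0.0006],C],
[[0,-0,-1.7],[0.0268,-0.0036,0.0006],C],
[[0,-0,-1.6],[0.0269,-0.0028,0.0006],C],
[[0,-0,-1.7],[0.027,-0.0021,0.0006],C],
[[0,-0,-1.6],[0.027,-0.0013,0.0006],C],
[[0,-0,-1.6],[0.0271,-0.0005,0.0006],C],
[[0,0,-1.7],[0.0271,0.0002,0.0006],C],
[[0,0,-1.6],[0.027,0.001,0.0006],C],
[[0,0,-1.6],[0.027,0.0018,0.0006],C],
[[0,0,-1.7],[0.0269,0.0025,0.0006],C],
--
```

Emit:
servo_tool([
  [[0.3, -0.1, -1.6], [0.0262, -0.0067, 0.0006], 10],
  [[0, 0, -1.7], [0.0264, -0.006, 0.0006], 10],
  [[0, 0, -1.6], [0.0266, -0.005, 0.0006], 10],
  [[0, 0, -1.6], [0.0267, -0.0044, 0.0006], 10],
  [[0, 0, -1.7], [0.0268, -0.0036, 0.0006], 10],
  [[0, 0, -1.6], [0.027, -0.0028, 0.0006], 10],
  [[0, 0, -1.7], [0.027, -0.002, 0.0006], 10],
  [[0, 0, -1.6], [0.027, -0.0013, 0.0006], 10],
  [[0, 0, -1.6], [0.027, -0.0005, 0.0006], 10],
  [[0, 0, -1.7], [0.027, 0, 0.0006], 10],
  [[0, 0, -1.6], [0.027, 0.001, 0.0006], 10],
  [[0, 0, -1.6], [0.027, 0.0018, 0.0006], 10],
])

```text
time: 35.3
ee_pos: [0.5056, 0.258, 0.0416]
tcp_rot: [-179.7, -0.0, 95.4]
wrist_force: [0.1, -0.8, -0.6]
opening: 0.0237
grasp_force: 34.4
```

Emit:
servo_tool([
  [[0, 0, -1.7], [0.027, 0.0025, 0.0006], 10],
  [[0, 0, 0], [0, 0, 0], 10],
  [[0, 0, 0], [0, 0, 0], 10],
])

```text
time: 35.6
ee_pos: [0.5055, 0.2841, 0.0409]
tcp_rot: [-179.7, -0.0, 97.1]
wrist_force: [0.8, 0.4, -0.4]
opening: 0.0238
grasp_force: 34.4
```

Emit:
servo_tool([
  [[-0.3, 0, 0], [0, 0, 0.025], 10],
  [[0, 0, 0], [0, 0, 0.025], 10],
  [[0, 0, 0], [0, 0, 0.012], 10],
  [[0, 0, 0], [0, 0, 0.005], 10],
  [[0, 0, 0], [0, 0, 0], 10],
  [[0, 0, 0], [0, 0, 0], 45],
  [[0, 0, 0], [0, 0, 0], 45],
  [[0, 0, 0], [0, 0, 0], 45],
  [[0, 0, 0], [0, 0, -0.02], 45],
  [[0, 0, 0], [0, 0, -0.04], 45],
  [[0, 0, 0], [-0.02, 0, -0.05], 60],
  [[0, 0, 0], [-0.04, 0, -0.05], 60],
])

```text
time: 36.8
ee_pos: [0.5119, 0.2353, 0.1226]
tcp_rot: [179.9, -0.1, 97.2]
wrist_force: [1.6, 0.0, 0.9]
opening: 0.0516
grasp_force: 0.0
```

Emit:
servo_tool([
  [[0, 0, 0], [-0.05, 0, -0.05], 60],
  [[0, 0, 0], [-0.05, 0, -0.05], 60],
  [[0, 0, 0], [-0.04, 0, -0.03], 60],
  [[0, 0, 0], [0, 0, 0], 60],
  [[0, 0, 0], [0, 0, 0], 60],
])

```text
time: 37.3
ee_pos: [0.526, 0.124, 0.2215]
tcp_rot: [179.8, -0.1, 96.9]
wrist_force: [0.6, 0.3, -0.5]
opening: 0.0513
grasp_force: 0.0
```

```bash
python3 look.py w14 green_tray orange_sleeve_c plain_cell_c white_cap_c
```

```text
green_tray 0.58 245 22 6339 [470.3 259.1 162.5  40.    7.2] [1.2 2.9 9.9]
orange_sleeve_c 0.6 204 6 419 [431.2 265.6  30.4   8.6  11.7] [ 2.6 24.6 29.2]
white_cap_c 0.72 284 6 345 [507.5 275.2  25.8  13.    6.7] [ 6.  11.  12.5]
37.6 [0.525  0.1254 0.2196] [-1.7996e+02 -7.0000e-02  9.7110e+01] 0.051200532013368764 0.0 [ 0.31571742 -0.32257306 -0.2088847 ]
```

View pics/w14.png

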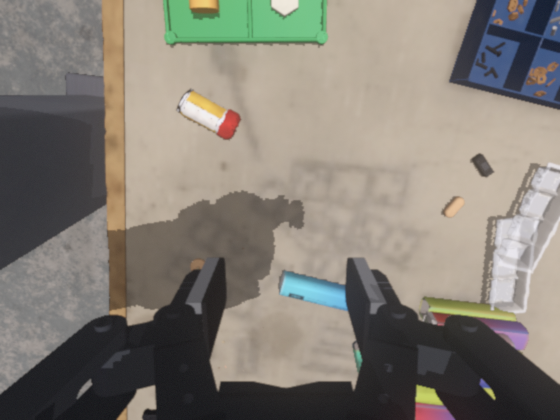

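That move left the tray at the edge of the wrist view, with only the cap showing at (284,6). The scene camera sees both trays, so I'll check the final positions there in the tray frames.

Run:
```python
from h import *
c=calibration('scene');p,d=camera('scene');W=world(d,c)
cv2.imwrite('pics/scene_end.png',p[:,:,::-1])
def chk(n,lo,hi,c0,yaw):
    a=np.radians(yaw);M=np.array([[np.cos(a),np.sin(a)],[-np.sin(a),np.cos(a)]])
    for r in cut_out(n,'scene')[:3]:
        m=r['mask']&(W[...,2]>lo)&(W[...,2]<hi)
        if r['score']<.3 or m.sum()<15: continue
        q=rect(W,m); print(n,round(r['score'],2),q,'tray mm',(M@(q[0][:2]-c0)).round(1))
G=(np.array([464,315.5]),7);B=(np.array([464,-301]),8)
chk('orange_sleeve_c',.024,.034,*G);chk('plain_cell_c',.014,.03,*G);chk('white_cap_c',.007,.02,*G)
chk('magenta_sleeve_c',.024,.034,*B);chk('red_cell_c',.014,.03,*B)
for n,z in [('lightblue_sleeve_c',.022),('tan_jig_c',.003),('seal_c',.003)]: chk(n,z,.04,np.zeros(2),0)
print(get_obs()['time'])
```

```text
orange_sleeve_c 0.67 (array([428. , 312.1,  97.2,  25.6, -83.2]), array([25.1, 29.5, 32.4])) tray mm [-36.1   1. ]
plain_cell_c 0.76 (array([499.3, 354.6,  41.6,  20.3, -81.5]), array([16.1, 23.1, 26.6])) tray mm [39.8 34.5]
white_cap_c 0.59 (array([507.4, 285.1,  26.2,  25. ,  -2.1]), array([ 8.6, 12.9, 15.2])) tray mm [ 39.4 -35.5]
magenta_sleeve_c 0.68 (array([ 429.3, -303.2,  109.2,   26.2,  -82.6]), array([25.8, 29.4, 32.8])) tray mm [-34.7   2.7]
red_cell_c 0.79 (array([441.2, 170.3,  59.3,  29.2, -20.8]), array([16.8, 25.4, 29.2])) tray mm [ 43.  469.9]
red_cell_c 0.78 (array([612.2, 363.1,  61.1,  28.2, -86.3]), array([16. , 24.9, 29.2])) tray mm [239.2 637. ]
red_cell_c 0.56 (array([498.4, 354.6,  42.5,  19.1, -76.3]), array([16.2, 23.3, 26.8])) tray mm [125.3 644.4]
tan_jig_c 0.57 (array([ 428.1, -104.4,   30.4,   26.5,  -76.2]), array([3.8, 6.8, 9.6])) tray mm [ 428.1 -104.4]
seal_c 0.62 (array([439.7,  -7.8,  19.8,  16.8, -78.1]), array([ 4.1,  6.8, 12.7])) tray mm [439.7  -7.8]
38.05
```

View pics/scene_end.png

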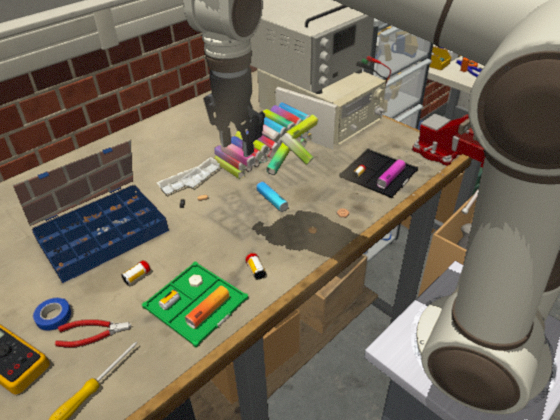

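The scene view shows all five parts in their bays. Green has the sleeve (208,305), cell (170,297) and cap (195,280); black has the sleeve (391,173) and red cell (360,170). The measured ones are within 3 mm of the bay centres. The red cell was last measured at black-tray (40, 38) mm. The unwanted parts haven't moved.

```bash
python3 -c "
from workcell import *
print(job_done())"
```

```text
the job is handed in; nothing more can be done
None
```

Both kits are made up and the job is handed in at about 38 s of the 107 s allowed: all five parts measured within about 3 mm of their bay centres, and the three unwanted parts were left in place; the hand-in gave no verdict.

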